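Refit and shoot the lock bolt of a carton-marking jig

TASK

The steel lock bolt of the green marking jig lies on the bench: lay it in its open track on the jig with its handle resting down on the ledge and let go of it. Then take it by its ball knob, swing the handle up, slide the bolt fully home into its keeper, and lay the handle down flat in the keeper's notch so that it is locked. Leave the stamp, ink pad and bottle where they are.

Things in the scene. Friction and masses are not known exactly. Their poses are not given: they have to be found in the camera images.
- jig: Green steel bed 160 x 310 x 50 mm, fixed, with an open-topped aluminium bolt track on it. Origin: centre of its underside; z up, y along the track towards the keeper. The laid-in bolt's axis is parallel to y at x = 10, z = 85 mm. Channel 27.6 mm wide inside, walls 7 to 9 mm thick.
- tail_saddle (a point): Middle of the 35 mm long tail saddle, on the bolt's axis (x = 10, y = -112, z = 85 mm of the jig); its walls rise 6 mm above the axis. Between its end (y = -95) and y = -42 there is only the bed's top, 35 mm below the axis: room for fingers.
- track_start (a point): On the axis at x = 10, y = -32, z = 85 mm of the jig, same axes: the bolt's origin lies here when laid in with its handle pointing to -x on the ledge (top 6 mm below the axis, y = -42 to -22). Track floor from y = -42 to 56, 12 mm below the axis; back wall (+x) 12 mm above the axis. Sliding home is +y.
- front_wall (a point): On the axis at jig y = -22 mm, where the wall on the -x side begins. It rises 12 mm above the axis, goes on along +y up to the keeper's notch, and bars the handle unless that is raised to within about 30 degrees of upright.
- keeper_mean (a point): On the axis at jig y = 30 mm: the lock notch's place at the steel keeper's middle setting. It is really set up to 8 mm either way along y, not reported. Only with the bolt against its blind end (80 mm past the notch's centre) does the handle face the notch: 14 mm wide, in the -x wall, floor 6 mm below the axis. Tunnel mouth 40 mm past the notch, its top 22 mm above the axis.
- bolt: Loose round steel bar bolt, 24 mm diameter, 180 mm long, about 0.4 kg, with a radial handle: a 10 mm rod ending in a 24 mm ball. Origin: on the shank's axis where the handle joins it. x along the shank towards the chamfered nose, which ends at x = +80 mm (the tail at -100 mm); y along the handle (ball's centre at 62 mm). It starts on the bench, handle lying flat (z up, axis 12 mm above the bench).
- bolt_grip (a point): Point on the shank's axis at x = -25 mm of the bolt: a place to grip the shank across, which comes over the track's finger gap.
- bolt_knob (a point): Centre of the ball knob (24 mm diameter), 62 mm from the shank's axis; same axes as the bolt.
- stamp_block: Bystander: wooden hand stamp 75 x 45 x 56 mm with a rubber face; origin at the centre of its underside.
- ink_pad: Bystander: dark flat ink pad 85 x 120 x 18 mm; origin at the centre of its underside.
- dispenser: Bystander: white bottle, 60 mm diameter, 130 mm tall; origin at the centre of its underside.
Not all that is in view belongs to the job. There is more than one size of the bolt; the job needs the middle-sized.

How it is judged:
By the outcome, as a careful person would: the job done as asked, in the order asked, and still so for the second after the job is handed in, with the robot touching nothing.
It also fails if it takes over 67 s, if anything falls off the work surface, if the arm or the gripper's body presses on something with over 40 N, if the wrist force passes 120 N, or if a joint passes its speed limit or range.

ROBOT

A 6-joint arm with a two-finger parallel gripper is mounted at the origin on the work surface. World frame = base frame: x ahead of the robot, y to its left, z up, the work surface at z = 0. Lengths are in mm, angles in rad, forces in N, time in s.
With the tool pointing down it reaches from about 275 to 1000 mm from the base axis. Payload 8.4 kg.
Tool frame: the origin (TCP) lies between the finger pads; the fingertips stand 8 mm ahead of it and the grasp point (between the pads) lies 11 mm behind it (tcp_to_tips is the distance from the TCP to the fingertips, in mm); z points along the fingers, y is the line along which they close (so a half turn about z gives the same grasp; the last joint's range is limited). The gripper opens to 85 mm and grips with 20 to 120 N. Pads are 22 mm wide; open, the fingers measure 114 mm over their backs; the gripper's body (76 mm by 85 mm) begins 54 mm behind the grasp point. The pads swing forward as they close: fully open they stand 13 mm farther back than shut.
Start: joints at [1.147, 0.353, 1.633, -0, 1.155, -0.002], TCP at [255.876, 570.224, 239.281] pointing down, gripper open.
Joint ranges: [-2.63, 2.63], [-0.92, 2.1], [0.06, 2.66], [-1.3, 4.44], [0, 2.69], [-3.02, 3.02]. Speed limits (rad/s): [2.22, 2.22, 2.79, 3.14, 3.14, 3.14].

INTERFACE

Orientations are given as [roll, pitch, yaw] about the fixed x, y, z axes, in that order (R = Rz(yaw) Ry(pitch) Rx(roll)).
In Python, from rig import * gives the robot as it stands.
- The arm moves only by the tool step_arm, never from a script. Its argument "motion" is a list of rows, each an object with "claw": the finger opening in mm, from 0 to 85.4; "delta_pos": the shift along the tool's x, y, z in mm, a list of three; "turn": the turn about the tool's z in rad. In form: [{"claw": claw, "delta_pos": [dx, dy, dz], "turn": turn}, ...]. A call has 1 to 8 rows; each row shifts and turns the commanded pose from where the row before left it, along the tool's axes as they then stand; what a row does not reach is not made up. A row lasts 1/12 s, in which the tool goes at most 41.7 mm and 7.16 degrees, less where a joint would pass 70% of its speed; a pose out of reach is approached as far as the arm can. A call is refused whole if a number of a shift passes 41.7 or a number of a turn 0.125, either way. A call with a gripper value outside its range is refused whole. The fingers move at their own pace and stop on an object; "force" is the grip in N (left out, the last holds). Time passes only in rows, so rows that do not move let the fingers close. It gives the time, the measured TCP pose, the force, the opening and the grip force at its end, in the units of the state.
- sense(): the state, without advancing time (a new reading comes with each control period).
- grab_frame(name): name is "scene" or "top" or "wrist"; returns a dict with "img" (400x640x3 uint8, red, green, blue), "vertical_fov" (degrees; the focal length in pixels is half the picture's height over the tangent of half this angle, whatever the lens; pixels are square), "cx", "cy" (the principal point, pixels), "D" ([k1, k2, p1, p2, k3] as OpenCV has them; the pictures are not rectified), "R" (3x3) and "t" (3): a world point X has camera coordinates R X + t. Camera axes: x right, y down, z forward; pixel columns grow to the right and rows downward; lengths in mm; the calibration is good to about 2 mm. A picture is of the moment at which its call begins. There is no depth.
- sign_off(): hands the job in; it is judged then, once.
The state is a dict: "clock": time; "qpos": joint angles; "qvel": joint speeds; "joint_efforts": joint torques, N m; "eef_pos": TCP position; "tcp_rot": TCP orientation; "contact_force": force on the tool from outside, world axes, zero at the start; "wrist_torque": the same for the moment, N m; "opening": opening from 0.0 (shut) to 1.0 (fully open); "grasp_force": force on a finger pad.
Only numpy, scipy, OpenCV 4.12 (cv2) and the standard library are available. Lean on these libraries where they do the work, as an engineer would, in place of code of your own. Each camera call takes 0.05 s, during which the arm holds its last target. There are 200 camera calls.

## Working session

There is one attempt and no reset: what is moved stays moved. The work goes in short steps, Python scripts to look and compute and a tool call to move; the robot and the scene stay as the last step left them, time stands still between calls to the robot, and variables do not carry over. Pictures are saved under pics/ and viewed, at most 10 in all, crops included, and the job is handed in when it is done.

Besides the shell and the picture viewer there is one more tool, called in YAML: its name, and indented under it one key for each argument. step_arm: Moves the arm, as the interface text tells. Its arguments: {"type":"object","properties":{"motion":{"type":"array","items":{"type":"object","properties":{"claw":{"type":"number"},"delta_pos":{"type":"array","items":{"type":"number"}},"turn":{"type":"number"}}}},"force":{"type":"number"}},"required":["motion"]}

```bash
mkdir -p pics; ls; python3 - <<'E'
from rig import *
import cv2,numpy as np
for n in ("top","scene"):
    f=grab_frame(n); cv2.imwrite(f"pics/{n}0.png",f["img"][:,:,::-1]); np.save(f"pics/{n}0.npy",f,allow_pickle=True)
    print(n,f["vertical_fov"],f["cx"],f["cy"],f["D"],np.round(f["R"],3).tolist(),f["t"])
print(sense())
E
```

```text
pics
top 43.87712348186719 321.7328315346413 193.85304664025654 [-0.09262516  0.          0.          0.          0.        ] [[-0.017, -1.0, -0.013], [-0.985, 0.019, -0.172], [0.172, 0.01, -0.985]] [  43.16527641  565.59130843 1278.00511053]
scene 47.56702392410514 326.0581880685331 194.35367265625604 [-0.04522022  0.          0.          0.          0.        ] [[-0.517, 0.856, -0.01], [0.725, 0.431, -0.537], [-0.456, -0.285, -0.843]] [ 269.79903077 -374.92798734 1933.93726871]
{'clock': 0.1, 'qpos': array([ 1.14659632e+00,  3.53607250e-01,  1.63404378e+00, -2.34054893e-05,
        1.15522037e+00, -2.39427159e-03]), 'qvel': array([ 0.00087985, -0.00135768, -0.00031271,  0.00138265, -0.00071011,
        0.00040717]), 'joint_efforts': array([ 1.93639780e-04, -6.06361413e+01, -3.42817891e+01,  1.38127768e-05,
        3.96812087e-03,  2.73302618e-05]), 'eef_pos': array([255.7122158 , 569.83842953, 238.62588245]), 'tcp_rot': array([-3.14031386e+00,  1.83394813e-05,  2.71979639e+00]), 'contact_force': array([-0.17018031, -0.44654257,  0.95274663]), 'wrist_torque': array([-0.03463643,  0.01107232, -0.01332105]), 'grasp_force': 0.0, 'opening': 0.9970329438757999}
```

View pics/top0.png

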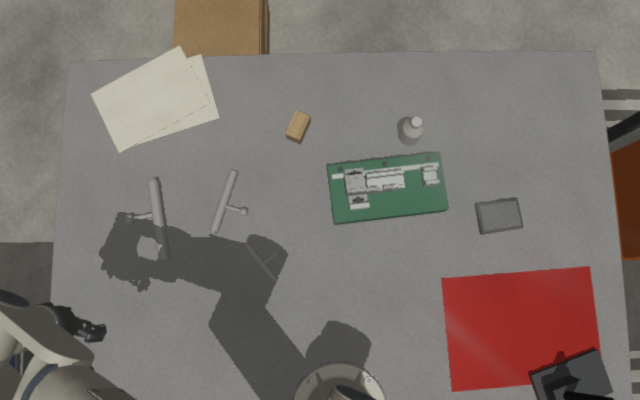

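View pics/scene0.png

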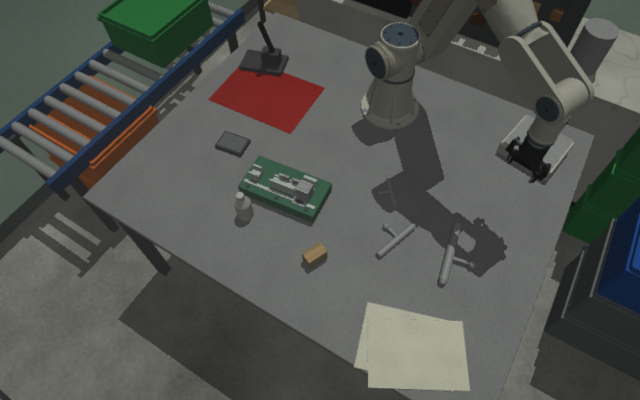

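The top view shows three bolts: large at (157,218), middle at (225,203) with its knob at (243,211), and small in shadow near (262,262). The jig is at (388,188), with its keeper end to the left (about 357,181) and the tail saddle on the right (430,176). I'll measure these roughly now.

```bash
cat > h.py <<'E'
from rig import *
import cv2,numpy as np
def K(f):
    fl=200/np.tan(np.radians(f["vertical_fov"]/2)); return np.array([[fl,0,f["cx"]],[0,fl,f["cy"]],[0,0,1.]])
def px2w(f,uv,z):
    n=cv2.undistortPoints(np.array(uv,float).reshape(-1,1,2),K(f),np.array(f["D"])).reshape(-1,2)
    d=np.c_[n,np.ones(len(n))]@f["R"]; c=-f["R"].T@f["t"]
    return c+d*((z-c[2])/d[:,2])[:,None]
def w2px(f,X):
    return cv2.projectPoints(np.array(X,float).reshape(-1,3),cv2.Rodrigues(f["R"])[0],np.array(f["t"]),K(f),np.array(f["D"]))[0].reshape(-1,2)
def snap(n,name):
    f=grab_frame(n); cv2.imwrite(f"pics/{name}.png",f["img"][:,:,::-1]); np.save(f"pics/{name}.npy",f,allow_pickle=True); return f
def load(name): return np.load(f"pics/{name}.npy",allow_pickle=True).item()
def go(x,y,z,yaw):
    "tool shift (mm, after the turn is done) and turn from the measured pose"
    s=sense(); p=s["eef_pos"]; a=s["tcp_rot"][2]; d=np.array([x,y,z])-p
    t=(a-yaw+np.pi/2)%np.pi-np.pi/2
    R=lambda a:np.array([[np.cos(a),np.sin(a),0],[np.sin(a),-np.cos(a),0],[0,0,-1]])
    print("shift now-axes",np.round(R(a).T@d,1),"turn",round(t,3),"shift after turn",np.round(R(a-t).T@d,1),"pose",np.round(p,1),round(a,3),"F",np.round(s["contact_force"],1),"q",np.round(s["qpos"],2),"clk",round(s["clock"],1))
E
python3 - <<'E'
from h import *
f=load("top0"); im=f["img"]; hsv=cv2.cvtColor(im,cv2.COLOR_RGB2HSV)
m=cv2.inRange(hsv,(60,90,30),(95,255,255)); m[:100]=0
c=max(cv2.findContours(m,0,1)[0],key=cv2.contourArea)
w=px2w(f,c.reshape(-1,2),50)[:,:2].astype(np.float32); r=cv2.minAreaRect(w); print("jig",r,cv2.boxPoints(r).round(1).tolist())
print("bolt ends/knob",px2w(f,[(235,171),(213,234),(243,211)],12).round(1).tolist())
print("small",px2w(f,[(248,245),(272,278)],10).round(1).tolist())
print("big",px2w(f,[(154,178),(165,259)],15).round(1).tolist())
E
```

```text
Traceback (most recent call last):
ValueError: max() iterable argument is empty
```

```bash
python3 - <<'E'
from h import *
f=load("top0"); im=f["img"]; hsv=cv2.cvtColor(im,cv2.COLOR_RGB2HSV)
print(hsv[212,400],im[212,400])
h0,s0,_=[int(v) for v in hsv[212,400]]
m=cv2.inRange(hsv,(h0-12,s0-60,20),(h0+12,255,255)); m[:100]=0
c=max(cv2.findContours(m,0,1)[0],key=cv2.contourArea)
w=px2w(f,c.reshape(-1,2),50)[:,:2].astype(np.float32); r=cv2.minAreaRect(w); print("jig",r,cv2.boxPoints(r).round(1).tolist())
print("bolt ends/knob",px2w(f,[(235,171),(213,234),(243,211)],12).round(1).tolist())
print("small",px2w(f,[(248,245),(272,278)],10).round(1).tolist())
print("big",px2w(f,[(154,178),(165,259)],15).round(1).tolist())
E
```

```text
[ 72  87 109] [ 72 109  87]
jig ((580.3162231445312, -142.64483642578125), (164.14093017578125, 308.5835266113281), 5.787501811981201) [[483.1000061035156, 2.5999999046325684], [514.2000122070312, -304.3999938964844], [677.5, -287.8999938964844], [646.4000244140625, 19.100000381469727]]
bolt ends/knob [[642.0, 274.0, 12.0], [467.1, 332.3, 12.0], [529.1, 250.3, 12.0]]
small [[435.8, 236.2, 10.0], [346.2, 170.9, 10.0]]
big [[626.2, 502.5, 15.0], [400.4, 463.0, 15.0]]
```

```bash
python3 -c "
from h import *
go(567,299,230,2.82)
f=grab_frame('wrist');print(np.round(-f['R'].T@f['t'],1),np.round(f['R'],2).tolist(),f['vertical_fov'])"
```

```text
shift now-axes [-394.9 -119.7    8.6] turn -0.1 shift after turn [-380.9 -158.6    8.6] pose [255.7 569.8 238.6] 2.72 F [-0.2 -0.4  1. ] q [ 1.15  0.35  1.63 -0.    1.16 -0.  ] clk 0.1
[181.3 603.4 372.7] [[0.41, 0.91, -0.0], [0.87, -0.39, 0.32], [0.29, -0.13, -0.95]] 70.223408823546
```

step_arm:
  motion:
    - {"turn": -0.1}
    - {"delta_pos": [-27, -11.3, 0.6]}
    - {"delta_pos": [-27, -11.3, 0.6]}
    - {"delta_pos": [-27, -11.3, 0.6]}
    - {"delta_pos": [-27, -11.3, 0.6]}
    - {"delta_pos": [-27, -11.3, 0.6]}
    - {"delta_pos": [-27, -11.3, 0.6]}
    - {"delta_pos": [-27, -11.3, 0.6]}

```text
schema error: expected keys claw, delta_pos, turn
```

step_arm:
  motion:
    - {"delta_pos": [-27, -11.3, 0.6]}
    - {"delta_pos": [-27, -11.3, 0.6]}
    - {"delta_pos": [-27, -11.3, 0.6]}
    - {"delta_pos": [-27, -11.3, 0.6]}
    - {"delta_pos": [-27, -11.3, 0.6]}
    - {"delta_pos": [-27, -11.3, 0.6]}
    - {"delta_pos": [-27, -11.3, 0.6]}
    - {}

```text
schema error: expected keys claw, delta_pos, turn
```

```bash
python3 -c "
from h import *
go(567,299,230,2.82)
snap('wrist','w1')"
```

```text
shift now-axes [-394.9 -119.7    8.7] turn -0.1 shift after turn [-380.9 -158.6    8.7] pose [255.7 569.9 238.7] 2.72 F [ 0.5 -0.4  0.3] q [ 1.15  0.35  1.63 -0.    1.16 -0.  ] clk 0.1
```

View pics/w1.png

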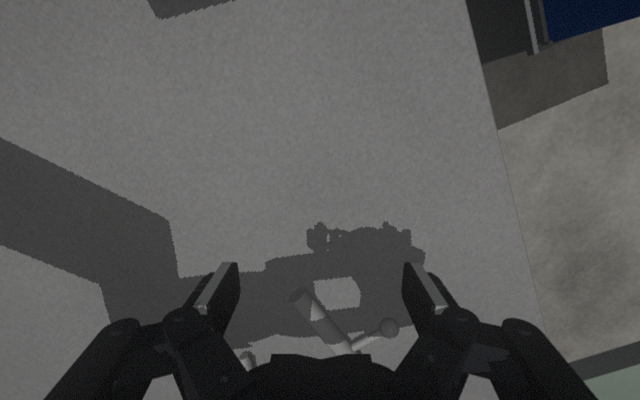

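step_arm:
  motion:
    - {"claw": 85, "delta_pos": [0, 0, 0], "turn": -0.1}
    - {"claw": 85, "delta_pos": [-27, -11.3, 0.6], "turn": 0}
    - {"claw": 85, "delta_pos": [-27, -11.3, 0.6], "turn": 0}
    - {"claw": 85, "delta_pos": [-27, -11.3, 0.6], "turn": 0}
    - {"claw": 85, "delta_pos": [-27, -11.3, 0.6], "turn": 0}
    - {"claw": 85, "delta_pos": [-27, -11.3, 0.6], "turn": 0}
    - {"claw": 85, "delta_pos": [-27, -11.3, 0.6], "turn": 0}
    - {"claw": 85, "delta_pos": [-27, -11.3, 0.6], "turn": 0}

```text
clock: 0.87
eef_pos: [411.0, 434.3, 234.9]
tcp_rot: [-3.141, -0.0, 2.82]
contact_force: [0.4, 1.1, -0.1]
opening: 0.996
grasp_force: 0.0
```

step_arm:
  motion:
    - {"claw": 85, "delta_pos": [-27, -11.3, 0.6], "turn": 0}
    - {"claw": 85, "delta_pos": [-27, -11.3, 0.6], "turn": 0}
    - {"claw": 85, "delta_pos": [-27, -11.3, 0.6], "turn": 0}
    - {"claw": 85, "delta_pos": [-27, -11.3, 0.6], "turn": 0}
    - {"claw": 85, "delta_pos": [-27, -11.3, 0.6], "turn": 0}
    - {"claw": 85, "delta_pos": [-27, -11.3, 0.6], "turn": 0}
    - {"claw": 85, "delta_pos": [-27, -11.3, 0.6], "turn": 0}
    - {"claw": 85, "delta_pos": [0, 0, 0], "turn": 0}

```text
clock: 1.53
eef_pos: [567.7, 297.3, 230.6]
tcp_rot: [-3.141, 0.002, 2.817]
contact_force: [-0.8, -0.8, -0.2]
opening: 0.997
grasp_force: 0.0
```

```bash
python3 -c "
from h import *
go(567,299,230,2.82)
snap('wrist','w2')"
```

```text
shift now-axes [1.2 1.4 0.6] turn -0.003 shift after turn [1.2 1.4 0.6] pose [567.7 297.3 230.6] 2.817 F [-0.8 -0.8 -0.2] q [ 0.48  0.38  1.61 -0.    1.15 -0.76] clk 1.5
```

View pics/w2.png

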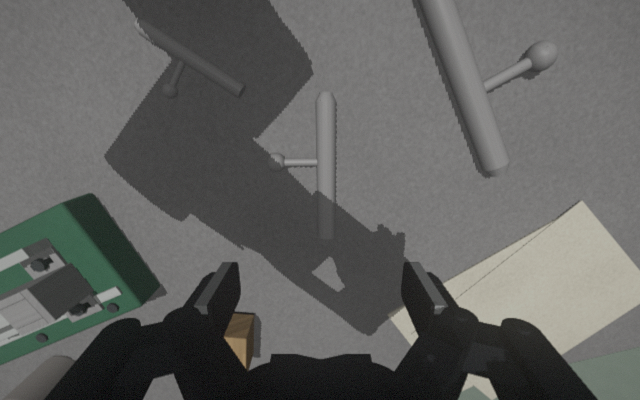

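The middle bolt shows the shank at column ~326, nose (326,93), tail (327,238), handle at row 162 and knob at (277,161). It is almost aligned with the tool.

```bash
python3 -c "
from h import *
f=load('w2')
p=px2w(f,[(326,95),(326,162),(327,236),(277,161)],12)[:,:2]; print(p.round(1).tolist())
d=p[1]-p[2]; a=np.arctan2(d[1],d[0]); u=d/np.hypot(*d); print(a, np.hypot(*(p[0]-p[1])),np.hypot(*d))
g=p[1]-25*u; print(g)
go(g[0],g[1],10,a)"
```

```text
[[474.7, 334.9], [548.3, 310.6], [644.0, 280.5], [527.7, 253.4]]
2.836293183171133 77.4666040828317 100.30803316067512
[572.12733575 303.12415673]
shift now-axes [ -4.4   6.1 220.5] turn -0.02 shift after turn [ -4.5   6.  220.5] pose [566.  298.7 230.5] 2.817 F [-0.2  0.4 -0.3] q [ 0.48  0.38  1.61 -0.    1.15 -0.76] clk 1.6
```

step_arm:
  motion:
    - {"claw": 50, "delta_pos": [-4.5, 6, 25], "turn": -0.02}
    - {"claw": 50, "delta_pos": [0, 0, 30], "turn": 0}
    - {"claw": 50, "delta_pos": [0, 0, 30], "turn": 0}
    - {"claw": 50, "delta_pos": [0, 0, 30], "turn": 0}
    - {"claw": 50, "delta_pos": [0, 0, 30], "turn": 0}
    - {"claw": 50, "delta_pos": [0, 0, 30], "turn": 0}
    - {"claw": 50, "delta_pos": [0, 0, 20], "turn": 0}
    - {"claw": 50, "delta_pos": [0, 0, 10], "turn": 0}

```text
clock: 2.25
eef_pos: [568.0, 304.7, 22.8]
tcp_rot: [-3.138, -0.003, 2.84]
contact_force: [-0.9, -0.3, -0.0]
opening: 0.584
grasp_force: 0.0
```

step_arm:
  motion:
    - {"claw": 50, "delta_pos": [0, 0, 8], "turn": 0}
    - {"claw": 50, "delta_pos": [0, 0, 6], "turn": 0}
    - {"claw": 50, "delta_pos": [0, 0, 0], "turn": 0}
    - {"claw": 50, "delta_pos": [0, 0, 0], "turn": 0}

```text
clock: 2.58
eef_pos: [571.1, 305.3, 12.8]
tcp_rot: [3.141, 0.001, 2.84]
contact_force: [0.5, -0.4, 0.1]
opening: 0.591
grasp_force: 0.0
```

```bash
python3 -c "
from h import *
go(572.1,303.1,10,2.836)"
```

```text
shift now-axes [-1.7 -1.8  2.8] turn 0.004 shift after turn [-1.7 -1.8  2.8] pose [571.1 305.3  12.8] 2.84 F [ 0.5 -0.4  0.1] q [ 0.49  0.66  1.72  0.    0.77 -0.78] clk 2.6
```

step_arm:
  motion:
    - {"claw": 50, "delta_pos": [-1.7, -1.8, 2.5], "turn": 0}
    - {"claw": 15, "delta_pos": [0, 0, 0], "turn": 0}
    - {"claw": 15, "delta_pos": [0, 0, 0], "turn": 0}
    - {"claw": 15, "delta_pos": [0, 0, 0], "turn": 0}
    - {"claw": 15, "delta_pos": [0, 0, 0], "turn": 0}
    - {"claw": 15, "delta_pos": [0, 0, 0], "turn": 0}
    - {"claw": 15, "delta_pos": [0, 0, 0], "turn": 0}
    - {"claw": 15, "delta_pos": [0, 0, 0], "turn": 0}
  force: 70

```text
clock: 3.25
eef_pos: [572.2, 302.7, 10.3]
tcp_rot: [3.141, 0.001, 2.84]
contact_force: [-1.0, -1.7, 6.0]
opening: 0.257
grasp_force: 68.3
```

step_arm:
  motion:
    - {"claw": 15, "delta_pos": [0, 0, -10], "turn": 0}
    - {"claw": 15, "delta_pos": [0, 0, -20], "turn": 0}
    - {"claw": 15, "delta_pos": [0, 0, -30], "turn": 0}
    - {"claw": 15, "delta_pos": [0, 0, -35], "turn": 0}
    - {"claw": 15, "delta_pos": [0, 0, -35], "turn": 0}
    - {"claw": 15, "delta_pos": [0, 0, -35], "turn": 0}
    - {"claw": 15, "delta_pos": [0, 0, -35], "turn": 0}
    - {"claw": 15, "delta_pos": [0, 0, -30], "turn": 0}

```text
clock: 3.92
eef_pos: [571.4, 302.5, 242.3]
tcp_rot: [3.141, 0.001, 2.84]
contact_force: [1.2, 0.5, -4.9]
opening: 0.252
grasp_force: 69.1
```

step_arm:
  motion:
    - {"claw": 15, "delta_pos": [0, 0, 0], "turn": 0.12}
    - {"claw": 15, "delta_pos": [0, 0, 0], "turn": 0.12}
    - {"claw": 15, "delta_pos": [0, 0, 0], "turn": 0.12}
    - {"claw": 15, "delta_pos": [0, 0, 0], "turn": 0.12}
    - {"claw": 15, "delta_pos": [0, 0, 0], "turn": 0.12}
    - {"claw": 15, "delta_pos": [0, 0, 0], "turn": 0.12}
    - {"claw": 15, "delta_pos": [0, 0, 0], "turn": 0.12}
    - {"claw": 15, "delta_pos": [0, 0, 0], "turn": 0.12}

```text
clock: 4.58
eef_pos: [571.1, 302.3, 239.4]
tcp_rot: [-3.141, 0.0, 1.874]
contact_force: [-0.2, -0.2, -4.7]
opening: 0.253
grasp_force: 69.1
```

step_arm:
  motion:
    - {"claw": 15, "delta_pos": [0, 0, 0], "turn": 0.12}
    - {"claw": 15, "delta_pos": [0, 0, 0], "turn": 0.085}
    - {"claw": 15, "delta_pos": [0, 0, 0], "turn": 0}

```text
clock: 4.83
eef_pos: [571.2, 302.3, 239.4]
tcp_rot: [-3.141, 0.0, 1.671]
contact_force: [0.4, 0.4, -5.0]
opening: 0.25
grasp_force: 69.1
```

```bash
python3 -c "
from h import *
go(470,-154,250,1.67)"
```

```text
shift now-axes [-443.9 -146.3  -10.6] turn 0.001 shift after turn [-444.1 -145.9  -10.6] pose [571.2 302.3 239.4] 1.671 F [ 0.4  0.4 -5. ] q [ 0.48  0.39  1.58 -0.    1.17  0.38] clk 4.8
```

step_arm:
  motion:
    - {"claw": 15, "delta_pos": [-30, -10, -1], "turn": 0}
    - {"claw": 15, "delta_pos": [-30, -10, -1], "turn": 0}
    - {"claw": 15, "delta_pos": [-30, -10, -1], "turn": 0}
    - {"claw": 15, "delta_pos": [-30, -10, -1], "turn": 0}
    - {"claw": 15, "delta_pos": [-30, -10, -1], "turn": 0}
    - {"claw": 15, "delta_pos": [-30, -10, -1], "turn": 0}
    - {"claw": 15, "delta_pos": [-30, -10, -1], "turn": 0}
    - {"claw": 15, "delta_pos": [-30, -10, -1], "turn": 0}

```text
clock: 5.5
eef_pos: [516.1, 54.2, 247.6]
tcp_rot: [-3.141, 0.0, 1.679]
contact_force: [1.3, 0.0, -3.8]
opening: 0.254
grasp_force: 69.3
```

step_arm:
  motion:
    - {"claw": 15, "delta_pos": [-30, -10, 0], "turn": 0}
    - {"claw": 15, "delta_pos": [-30, -10, 0], "turn": 0}
    - {"claw": 15, "delta_pos": [-30, -10, 0], "turn": 0}
    - {"claw": 15, "delta_pos": [-30, -10, 0], "turn": 0}
    - {"claw": 15, "delta_pos": [-30, -10, 0], "turn": 0}
    - {"claw": 15, "delta_pos": [-30, -10, 0], "turn": 0}
    - {"claw": 15, "delta_pos": [-24, -6, 0], "turn": 0}
    - {"claw": 15, "delta_pos": [0, 0, 0], "turn": 0}

```text
clock: 6.17
eef_pos: [471.6, -157.8, 247.7]
tcp_rot: [-3.141, 0.002, 1.676]
contact_force: [0.1, 0.6, -5.2]
opening: 0.251
grasp_force: 69.3
```

```bash
python3 -c "
from h import *
go(470,-154,250,1.67)
snap('wrist','w3')"
```

```text
shift now-axes [ 3.9 -1.2 -2.3] turn 0.006 shift after turn [ 3.9 -1.2 -2.3] pose [ 471.6 -157.8  247.7] 1.676 F [ 0.1  0.6 -5.2] q [-0.32  0.14  1.89 -0.    1.11 -0.43] clk 6.2
```

View pics/w3.png

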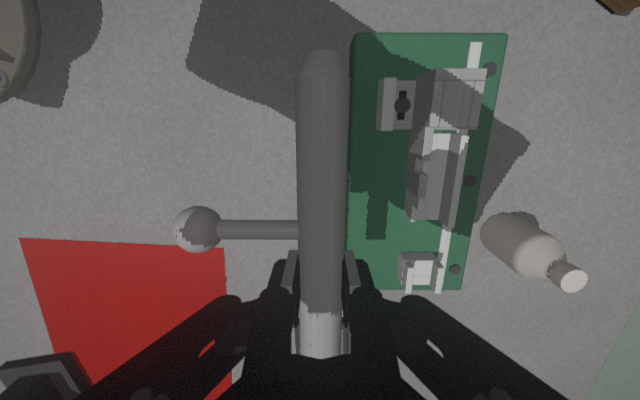

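```bash
python3 -c "
from h import *
im=load('w3')['img'][25:215,345:515]
im=cv2.convertScaleAbs(im,alpha=1.6); cv2.imwrite('pics/c3.png',cv2.resize(im,None,fx=3.1,fy=3.1,interpolation=cv2.INTER_CUBIC)[:,:,::-1])"
```

```text
(no output)
```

View pics/c3.png

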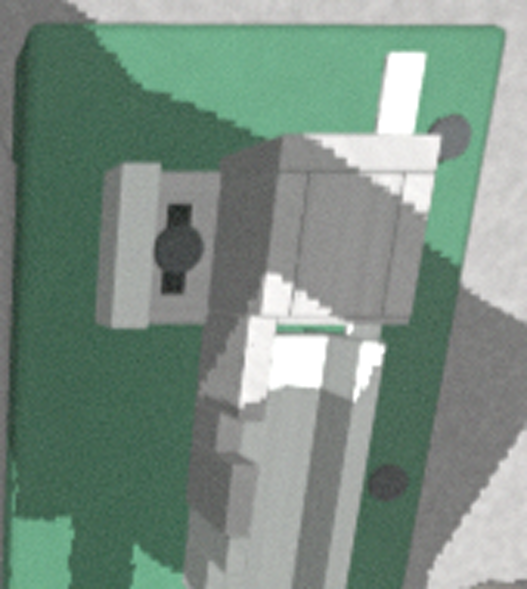

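The crop shows the tunnel mouth at full-image (~450,128) and the flange with lip at (375–412, 78–130). The lock notch is in the −x wall near (418,172). The far corners of the bed are at (355,34) and (507,34). Next I need intensity profiles for the channel edges.

```bash
python3 -c "
from h import *
f=load('w3'); g=cv2.GaussianBlur(cv2.cvtColor(f['img'],cv2.COLOR_RGB2GRAY),(1,3),0)
for r in (150,160,195,205,212,262,270,278): print(r,' '.join(map(str,g[r,396:476])))
C=px2w(f,[(354.7,34),(507.2,33.7),(462,290)],50)[:,:2]; print(C.round(1).tolist())
print(np.arctan2(*(C[1]-C[0])[::-1]),np.hypot(*(C[1]-C[0])),np.arctan2(*(C[1]-C[2])[::-1])-np.pi/2,np.hypot(*(C[1]-C[2])))
"
```

```text
150 57 58 60 59 58 59 59 56 59 58 57 58 60 73 85 87 86 87 86 88 89 88 87 88 88 86 104 149 152 150 149 148 147 147 146 132 144 142 133 126 117 109 113 116 120 121 122 121 125 124 127 132 101 89 94 100 102 103 105 106 107 104 106 143 175 136 135 117 108 108 105 70 60 58 59 59 59 60 56 62
160 58 58 56 57 58 57 58 58 60 59 60 60 61 63 65 64 63 64 66 74 92 93 91 86 85 81 85 88 93 93 93 94 93 97 104 108 108 106 107 108 109 109 109 111 109 107 107 108 107 110 103 78 75 77 76 74 74 76 76 77 78 82 104 110 109 108 109 108 107 84 59 59 60 58 58 59 58 60 58 60
195 57 58 59 59 56 60 58 58 60 64 74 75 77 75 74 75 75 71 69 66 65 73 88 89 89 89 88 88 89 98 106 109 107 108 108 110 109 108 109 109 107 108 109 110 109 101 76 74 76 76 74 76 75 75 76 81 94 108 107 107 107 109 106 92 62 59 56 57 59 57 58 57 58 58 56 57 60 57 57 60
205 61 56 59 59 57 59 58 58 65 74 74 74 74 75 75 78 86 85 79 76 75 80 104 111 110 110 110 110 103 107 108 108 106 109 110 110 109 109 112 109 109 109 110 107 87 75 74 75 75 75 76 74 76 77 81 104 107 107 106 106 108 104 68 58 58 59 58 60 60 58 60 58 60 59 60 57 58 58 58 56
212 94
[... 596 characters left out ...]
 105 102 104 104 124 175 179 178 178 178 178 166 179 180 179 179 179 178 179 180 181 180 180 180 180 180 181 179 160 110 103 105 106 104 116 170 178 179 178 177 175 165 123 96 95 90 69 75 77 76 77 77 78 80 79 79 79 89 97 96 92 111 135 134 134 134 132 132 133 132 132 134 135
278 94 95 102 105 104 96 107 103 105 106 125 175 178 178 176 178 177 167 177 178 178 178 178 178 179 178 179 178 178 179 178 179 179 177 151 107 103 105 105 105 125 174 179 177 177 177 176 150 103 91 93 96 95 95 94 95 95 95 95 96 95 93 94 97 95 93 97 132 135 133 133 134 134 133 133 131 130 130 131 129
[[489.7, 1.6], [644.3, 18.1], [678.8, -286.0]]
0.10615309998437379 155.5445200975725 0.1129520966580353 306.01845422239114
```

```bash
python3 -c "
from h import *
f=load('w3')
A=px2w(f,[(457.8,160),(451.9,195),(450.5,205),(449.5,212)],97)[:,:2]; B=px2w(f,[(430.3,160),(425,195)],97)[:,:2]
S=px2w(f,[(437.5,270),(436.3,278)],91)[:,:2]; T=px2w(f,[(414,270),(413,278)],91)[:,:2]
O=px2w(f,[(464.8,160),(459,195),(457.3,205)],97)[:,:2]
for a in (0.10,0.11):
  ex=np.array([np.cos(a),np.sin(a)]); ey=np.array([-ex[1],ex[0]])
  for n,p in zip('A B O S T'.split(),(A,B,O,S,T)): print(n,(p@ex).round(1),(p@ey).round(1))
  C=px2w(f,[(354.7,34),(507.2,33.7),(462,290)],50)[:,:2]; print((C@ex).round(1),(C@ey).round(1))
"
```

```text
A [590.3 590.  590.2 590.3] [-167.7 -204.1 -215.1 -222.9]
B [562.8 562. ] [-167.9 -204.3]
O [597.3 597.4 597.3] [-167.7 -204.1 -215.1]
S [589.9 590. ] [-296.8 -307.5]
T [562.6 562.6] [-296.9 -307.7]
[487.4 642.9 646.9] [ -47.3  -46.3 -352.3]
A [588.6 587.9 588.  588. ] [-173.6 -210.  -221.  -228.8]
B [561.1 559.9] [-173.5 -209.9]
O [595.6 595.3 595.1] [-173.7 -210.1 -221. ]
S [586.9 586.9] [-302.7 -313.4]
T [559.6 559.5] [-302.5 -313.3]
[486.9 642.4 643.3] [ -52.2  -52.8 -358.8]
```

```bash
python3 -c "
from h import *
f=load('w3'); g=cv2.cvtColor(f['img'],cv2.COLOR_RGB2GRAY)
for c in (450,452,430,436): print(c,'210:',g[210:236,c])
for c in (409,411,439,441): print(c,'245:',g[245:296,c])
for c in (415,418,421,423): print(c,'130:',g[128:216,c])
ex=np.array([np.cos(.1),np.sin(.1)]); ey=np.array([-ex[1],ex[0]])
for (r,c,z) in [(220,452,97),(255,440,91),(290,440,91),(200,420,97),(170,424,97),(128,450,107)]: 
  p=px2w(f,[(c,r)],z)[0,:2]; q=px2w(f,[(c,r+1)],z)[0,:2]; print(r,c,z,p@ex,p@ey,(q-p)@ey)
"
```

```text
450 210: [102 102 106 106 106 107 106 109 109 107 107 107 106 109 107 108 106 103
 105 108 109 130 164 175 177 171]
452 210: [106 108 105 107 105 108 106 105 108 105 108 110 106 108 108 108 105  98
  73  65  63  60  75  96  98  97]
430 210: [111 111 109 109 109 109 110 110 110 108  68  61  78  93  97 100 100  98
  98  97  98  98  99 101  98 100]
436 210: [108 109 109 110 110 109 109 108 110 107  70  61  61  62  65  74  85  98
  99  98 100  98  99  99  99  98]
409 245: [ 97  96  97  95  94  87  70  77  87  87  89  86  88  88  88  94  91  84
  86  87  86  89 115 161 178 179 178 179 177 178 177 178 179 178 177 177
 177 176 177 176 176 177 178 177 177 176 177 174 154 116  47]
411 245: [ 97  94  99  98  96  93  76  78  89  89  89  89  89  89  91  97 105 103
  95  88  86  85 113 160 178 179 176 176 177 176 178 178 177 179 177 176
 174 173 173 173 172 174 174 172 164 155 151 142 125  96  45]
439 245: [122 134 141 151 162 166 164 132 109 105 110 110 108 111 106 103  97  91
  85  89  91  90 108 152 177 179 178 180 178 177 177 178 178 177 176 177
 177 179 178 177 177 176 176 177 175 176 176 17
[... 1410 characters left out ...]
 129
 134 141 146 147 149 152 155 155 150 135 116  91  86  86  88  91 101  99
 102 105 106 109 106 108 108 103  86  73  79  91  91  90  93  91  90  89
  87  89  88  88  89  89  90  89  89  88  90  90  88  88  87  90 100 106
 108 105 105 107 109 110 109 109 107 106 105 108 107 106 109 108]
220 452 97 594.3305010888722 -232.00030836784407 -1.149421337226103
255 440 91 590.1338528841775 -277.22182046254267 -1.2795246856058629
290 440 91 596.6440579359428 -324.0108914030705 -1.4003224990336245
200 420 97 557.4251678841771 -209.7458075518925 -1.0962601066100532
170 424 97 557.7723063737691 -177.99656946513701 -1.0227434091464838
128 450 107 573.5226251668104 -136.4045576574071 -0.8988146371189645
```

```bash
python3 -c "
from h import *
f=load('w3'); g=cv2.cvtColor(f['img'],cv2.COLOR_RGB2GRAY)
print(g[215:246,258]); print(g[130,288:356]);print(g[240,288:356])
ex=np.array([np.cos(.1),np.sin(.1)]); ey=np.array([-ex[1],ex[0]])
for (c,r) in [(258,230),(198,229),(323,130),(323.5,240)]:
  p=px2w(f,[(c,r)],249.4)[0,:2]; print(c,r,p@ex,p@ey)
t=np.array([471.6,-157.8]);print(t@ex,t@ey)
T=576.3*ex-230.5*ey; print('origin target',T)
"
```

```text
[133 134 133 133 120  76  78  82  85  90  90  92  93  96 100 100  97  97
  96  91  93  89  87  89 109 134 134 135 129 132 131]
[135 134 135 134 131 130 129 103  72  73  77  80  80  80  84  82  86  82
  85  87  86  84  85  86  87  89  87  90  88  88  88  87  90  87  88  92
  89  88  88  87  86  90  90  86  86  87  89  86  86  82  83  82  83  81
  77  78  75  73  73  65  52  41  44  48  49  53  52  54]
[135 134 129 130 136 135 137 135 130 104  73  76  73  79  79  78  82  86
  82  83  86  86  85  85  86  90  88  88  88  87  88  88  88  90  88  88
  89  90  88  89  91  87  91  90  91  87  83  82  84  79  82  79  79  75
  74  68  65  55  57  83  91  93  93  92  95  94  95  94]
258 230 421.74009152081703 -179.08126666358325
198 229 391.50407838929027 -178.689986598641
323 130 454.1842663684327 -130.1339175206638
323.5 240 454.8424618233056 -184.45224026959738
453.4902511982475 -204.09309657151664
origin target [ 596.43250299 -171.81446208]
```

```bash
python3 -c "
from h import *
f=load('w3')
ex=np.array([np.cos(.1),np.sin(.1)]); ey=np.array([-ex[1],ex[0]])
p=px2w(f,[(569,277)],130)[0,:2]; print('bottle',p@ex,p@ey)
T=575.9*ex-256*ey; print(T); go(T[0],T[1],160,1.671)"
```

```text
bottle 706.4378841522805 -280.76918606995764
[ 598.58025345 -197.22700166]
shift now-axes [-54.2 121.7  87.7] turn 0.004 shift after turn [-53.7 121.9  87.7] pose [ 471.9 -156.   247.7] 1.675 F [ 0.2  1.3 -5.1] q [-0.32  0.14  1.89 -0.    1.11 -0.43] clk 6.2
```

step_arm:
  motion:
    - {"claw": 15, "delta_pos": [-9, 20, 0], "turn": 0.004}
    - {"claw": 15, "delta_pos": [-9, 20, 0], "turn": 0}
    - {"claw": 15, "delta_pos": [-9, 20, 0], "turn": 0}
    - {"claw": 15, "delta_pos": [-9, 20, 8], "turn": 0}
    - {"claw": 15, "delta_pos": [-9, 20, 20], "turn": 0}
    - {"claw": 15, "delta_pos": [-8.5, 22, 30], "turn": 0}
    - {"claw": 15, "delta_pos": [0, 0, 30], "turn": 0}
    - {"claw": 15, "delta_pos": [0, 0, 0], "turn": 0}

```text
clock: 6.88
eef_pos: [596.8, -193.0, 153.3]
tcp_rot: [-3.133, -0.004, 1.674]
contact_force: [-2.7, 0.2, -5.6]
opening: 0.252
grasp_force: 69.6
```

step_arm:
  motion:
    - {"claw": 15, "delta_pos": [0, 0, 20], "turn": 0}
    - {"claw": 15, "delta_pos": [0, 0, 20], "turn": 0}
    - {"claw": 15, "delta_pos": [0, 0, 0], "turn": 0}
    - {"claw": 15, "delta_pos": [0, 0, 0], "turn": 0}
    - {"claw": 15, "delta_pos": [0, 0, 0], "turn": 0}

```text
clock: 7.3
eef_pos: [600.0, -194.9, 121.2]
tcp_rot: [3.14, 0.0, 1.672]
contact_force: [-0.3, 0.1, -4.0]
opening: 0.252
grasp_force: 69.6
```

```bash
python3 -c "
from h import *
go(598.6,-197.2,83.5,1.671)
f=snap('wrist','w4')
cv2.imwrite('pics/w4b.png',cv2.convertScaleAbs(f['img'],alpha=1.6)[:,:,::-1])"
```

```text
shift now-axes [-2.2 -1.6 37.7] turn 0.001 shift after turn [-2.2 -1.6 37.7] pose [ 600.  -194.9  121.2] 1.672 F [-0.3  0.1 -4. ] q [-0.32  0.49  1.72  0.    0.94 -0.42] clk 7.3
```

View pics/w4b.png

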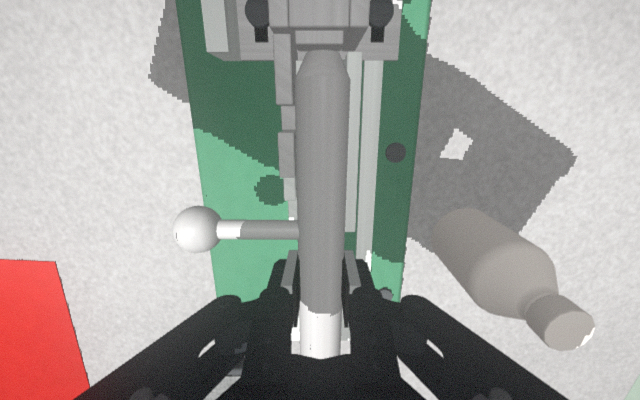

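The view shows the bolt over the track with its nose at (322,55), shank centre at column ~322 and handle rod at row 230. The notch in the −x wall is near rows 105–130. I'll check the offset between axis and channel numerically.

```bash
python3 -c "
from h import *
f=load('w4'); g=cv2.cvtColor(f['img'],cv2.COLOR_RGB2GRAY)
ex=np.array([np.cos(.1),np.sin(.1)]); ey=np.array([-ex[1],ex[0]])
for r in (85,95,145,165):
  print(r,'L',g[r,270:302],'R',g[r,340:392])
  for c in (280,295,320,350,370): print(c,(px2w(f,[(c,r)],97)[0,:2]@ex).round(1),end=' ')
for r in (85,145,230):
  p=px2w(f,[(322,r)],122.9)[0,:2]; print(r,p@ex,p@ey)
print(np.array([600,-194.9])@ex,np.array([600,-194.9])@ey)
for c in (282,287): print(c,g[60:215,c])
for r in (104,130): p=px2w(f,[(285,r)],97)[0,:2]; print(r,p@ex,p@ey)
"
```

```text
85 L [57 60 61 59 62 80 95 99 95 98 99 96 99 95 96 97 95 97 95 96 97 85 71 64
 59 73 77 79 79 82 85 86] R [ 89  88  85  87  80  81  82  79  77  81 108 120 122 122 118 119 119 118
 119 119 110  72  66  94 119 118 119 119 121 121 118 119 119 122 121 122
 117 117 115 115 113 110  70  57  62  59  62  61  60  63  59  60]
280 556.6 295 564.3 320 577.2 350 592.5 370 602.8 95 L [ 61  60  55  59  59  64  89  96  98  98  96  99 101  99  99  98 101  99
  99 100  99  91  77  60  69  71  76  81  82  79  85  84] R [ 90  86  87  88  80  83  78  75  77  82 118 121 120 119 118 120 117 119
 120 119 106  66  75 107 119 119 118 122 119 120 117 118 120 119 120 118
 117 117 116 114 112  82  57  60  63  60  63  62  60  62  59  59]
280 556.4 295 564.2 320 577.2 350 592.7 370 603.1 145 L [ 60  61  61  60  62  59  57  66  87  93  94  99  99  92  94 100  95  97
  99  97  98 100  99  90  69  66  76  78  78  83  84  84] R [ 87  87  86  83  79  79  75  83 116 118 117 116 118 117 117 118 117 117
 105  66  77 110 118 117 117 121 119 120 115 119 120 119 120 117 113 116
 116 110  76  62  61  62  61  58  63  63  59  6
[... 1249 characters left out ...]
  99 100 102 101 100  98  99  98  98 100  99  96 102 101  99
 100  96  99  98  98  94  94  97  97  96 100  98  97  98  99 100 100  99
  99  98  99  96  98  96  95  92  78  71  93  98  98 100 101 100 102 100
 101  99  96  96  98  98  99  98  98  99  99  97  96  98  95  87  76  74
  79  96 100  98  97  99  98  99 100  99  97  98 100  97  96  98  97  98
  97  95  95  97  95  96  98  96  96  98  94  94  94  94  98  94  93  96
  95  95  96  93  98  95  96  94  94 100 116 113 113 113 114 112 116 116
 121 119 117 117 116 119 119 117 117 118 118 116 118 114 108 106 103 104
 104 103 105 103 105 104 102 104 104 106 106]
104 558.847441224573 -168.27046160904817
130 558.3333046144207 -181.42106489613775
```

step_arm:
  motion:
    - {"claw": 15, "delta_pos": [-2, -1.7, 0], "turn": 0}
    - {"claw": 15, "delta_pos": [0, 0, 8], "turn": 0}
    - {"claw": 15, "delta_pos": [0, 0, 8], "turn": 0}
    - {"claw": 15, "delta_pos": [0, 0, 5], "turn": 0}
    - {"claw": 15, "delta_pos": [0, 0, 0], "turn": 0}
    - {"claw": 15, "delta_pos": [0, 0, 0], "turn": 0}

```text
clock: 7.85
eef_pos: [597.4, -197.1, 97.7]
tcp_rot: [-3.14, -0.001, 1.671]
contact_force: [0.3, 0.3, -4.8]
opening: 0.253
grasp_force: 69.9
```

step_arm:
  motion:
    - {"claw": 15, "delta_pos": [0, 0, 5], "turn": 0}
    - {"claw": 15, "delta_pos": [0, 0, 4], "turn": 0}
    - {"claw": 15, "delta_pos": [0, 0, 2], "turn": 0}
    - {"claw": 15, "delta_pos": [0, 0, 0], "turn": 0}
    - {"claw": 15, "delta_pos": [0, 0, 0], "turn": 0}

```text
clock: 8.27
eef_pos: [598.1, -197.2, 87.4]
tcp_rot: [3.141, 0.0, 1.671]
contact_force: [1.1, -0.1, -4.7]
opening: 0.252
grasp_force: 69.9
```

```bash
python3 -c "
from h import *
go(598.6,-197.2,83.5,1.671)"
```

```text
shift now-axes [-0.   0.5  3.9] turn -0.0 shift after turn [-0.   0.5  3.9] pose [ 598.1 -197.2   87.4] 1.671 F [ 1.1 -0.1 -4.7] q [-0.32  0.53  1.74  0.    0.87 -0.42] clk 8.3
```

step_arm:
  motion:
    - {"claw": 15, "delta_pos": [0, 0, 2], "turn": 0}
    - {"claw": 15, "delta_pos": [0, 0, 1.5], "turn": 0}
    - {"claw": 15, "delta_pos": [0, 0, 0], "turn": 0}
    - {"claw": 15, "delta_pos": [0, 0, 0], "turn": 0}

```text
clock: 8.6
eef_pos: [598.1, -197.3, 83.9]
tcp_rot: [3.141, 0.0, 1.671]
contact_force: [2.8, 0.3, -5.3]
opening: 0.25
grasp_force: 69.9
```

step_arm:
  motion:
    - {"claw": 26, "delta_pos": [0, 0, 0], "turn": 0}
    - {"claw": 32, "delta_pos": [0, 0, 0], "turn": 0}
    - {"claw": 45, "delta_pos": [0, 0, 0], "turn": 0}
    - {"claw": 45, "delta_pos": [0, 0, 0], "turn": 0}
    - {"claw": 45, "delta_pos": [0, 0, 0], "turn": 0}
    - {"claw": 45, "delta_pos": [0, 0, -10], "turn": 0}
    - {"claw": 45, "delta_pos": [0, 0, -20], "turn": 0}
    - {"claw": 45, "delta_pos": [0, 0, -30], "turn": 0}

```text
clock: 9.27
eef_pos: [596.2, -196.7, 142.8]
tcp_rot: [-3.137, -0.002, 1.671]
contact_force: [0.2, 0.5, 1.2]
opening: 0.526
grasp_force: 0.0
```

step_arm:
  motion:
    - {"claw": 45, "delta_pos": [0, 0, -30], "turn": 0}
    - {"claw": 45, "delta_pos": [0, 0, -30], "turn": 0}
    - {"claw": 45, "delta_pos": [0, 0, -20], "turn": 0}
    - {"claw": 45, "delta_pos": [0, 0, 0], "turn": 0}

```text
clock: 9.6
eef_pos: [600.3, -198.1, 230.0]
tcp_rot: [3.134, 0.003, 1.671]
contact_force: [0.9, -0.4, 0.4]
opening: 0.527
grasp_force: 0.0
```

```bash
python3 -c "
from h import *
go(598.6,-197.2,220,1.671)
f=snap('wrist','w5')
cv2.imwrite('pics/w5b.png',cv2.convertScaleAbs(f['img'],alpha=1.6)[:,:,::-1])"
```

```text
shift now-axes [ 1.  -1.6 10. ] turn -0.0 shift after turn [ 1.  -1.6 10. ] pose [ 600.3 -198.1  230. ] 1.671 F [ 0.9 -0.4  0.4] q [-0.32  0.37  1.63 -0.    1.13 -0.42] clk 9.6
```

View pics/w5b.png

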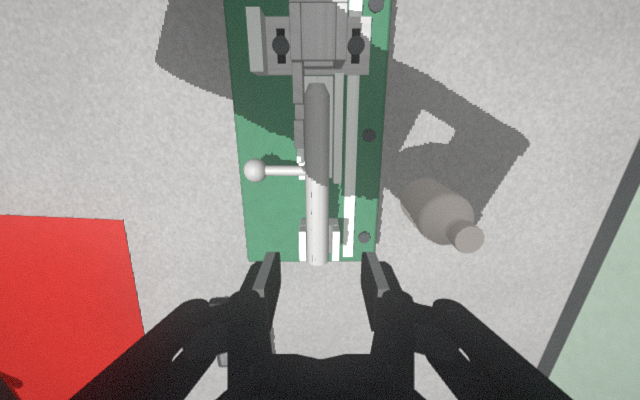

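The bolt lies in the track and saddle, with the handle on the ledge and the ball knob at (255,170). Next is the knob's position.

```bash
python3 -c "
from h import *
f=load('w5'); g=f['img']; hsv=cv2.cvtColor(g,cv2.COLOR_RGB2HSV)
ex=np.array([np.cos(.1),np.sin(.1)]); ey=np.array([-ex[1],ex[0]])
m=cv2.inRange(hsv,(0,0,70),(179,40,255))[155:187,235:275]
c=max(cv2.findContours(m,0,1)[0],key=cv2.contourArea); print(cv2.minEnclosingCircle(c)); 
for n,(uv,z) in dict(ball=((255,170),83),rod=((285,170.5),84),nose=((317,84),85),tail=((317,265),85),liplow=((257,72),70),liptop=((257,72),90),flR=((280,72),60)).items():
  p=px2w(f,[uv],z)[0,:2]; print(n,p@ex,p@ey)
B=514.3*ex-230.5*ey; print(B); go(B[0],B[1],150,0.1)"
```

```text
((23.887096405029297, 15.0), 15.918638229370117)
ball 513.09171092597 -230.77603326595022
rod 543.0707608884208 -231.13305203309903
nose 575.2398085476116 -152.0164312118848
tail 574.4304503062896 -337.25565150910734
liplow 518.9262736045365 -140.41572181405436
liptop 522.8502600067552 -142.7603101482609
flR 539.259776359056 -139.2412644032494
[ 534.74224474 -178.00413392]
shift now-axes [ 26.1 -62.2  77.4] turn 1.571 shift after turn [-62.2 -26.1  77.4] pose [ 599.3 -197.7  227.4] 1.671 F [ 0.5 -0.3 -0.4] q [-0.32  0.37  1.64 -0.    1.13 -0.42] clk 9.7
```

step_arm:
  motion:
    - {"claw": 45, "delta_pos": [0, 0, 0], "turn": 0.12}
    - {"claw": 45, "delta_pos": [0, 0, 0], "turn": 0.12}
    - {"claw": 45, "delta_pos": [0, 0, 0], "turn": 0.12}
    - {"claw": 45, "delta_pos": [0, 0, 0], "turn": 0.12}
    - {"claw": 45, "delta_pos": [0, 0, 0], "turn": 0.12}
    - {"claw": 45, "delta_pos": [0, 0, 0], "turn": 0.12}
    - {"claw": 45, "delta_pos": [0, 0, 0], "turn": 0.12}
    - {"claw": 45, "delta_pos": [0, 0, 0], "turn": 0.12}

```text
clock: 10.32
eef_pos: [597.1, -197.0, 222.8]
tcp_rot: [-3.14, 0.001, 0.705]
contact_force: [-0.5, -0.3, -0.2]
opening: 0.526
grasp_force: 0.0
```

step_arm:
  motion:
    - {"claw": 45, "delta_pos": [0, 0, 0], "turn": 0.12}
    - {"claw": 45, "delta_pos": [0, 0, 0], "turn": 0.12}
    - {"claw": 45, "delta_pos": [0, 0, 0], "turn": 0.12}
    - {"claw": 45, "delta_pos": [0, 0, 0], "turn": 0.12}
    - {"claw": 45, "delta_pos": [0, 0, 0], "turn": 0.12}
    - {"claw": 45, "delta_pos": [0, 0, 0], "turn": 0.011}
    - {"claw": 45, "delta_pos": [-20, -8, 0], "turn": 0}
    - {"claw": 45, "delta_pos": [-20, -8, 20], "turn": 0}

```text
clock: 10.98
eef_pos: [558.2, -185.9, 206.0]
tcp_rot: [3.14, -0.004, 0.104]
contact_force: [0.3, -0.3, -0.1]
opening: 0.529
grasp_force: 0.0
```

step_arm:
  motion:
    - {"claw": 45, "delta_pos": [-22, -10, 30], "turn": 0}
    - {"claw": 45, "delta_pos": [0, 0, 30], "turn": 0}
    - {"claw": 45, "delta_pos": [0, 0, 20], "turn": 0}
    - {"claw": 45, "delta_pos": [0, 0, 0], "turn": 0}
    - {"claw": 45, "delta_pos": [0, 0, 0], "turn": 0}

```text
clock: 11.4
eef_pos: [532.7, -177.3, 123.0]
tcp_rot: [-3.14, 0.003, 0.102]
contact_force: [-0.0, -0.1, 0.1]
opening: 0.526
grasp_force: 0.0
```

```bash
python3 -c "
from h import *
ex=np.array([np.cos(.1),np.sin(.1)]); ey=np.array([-ex[1],ex[0]])
B=513.9*ex-230.7*ey
go(B[0],B[1],72,.1)"
```

```text
shift now-axes [ 1.6  1.1 51. ] turn 0.002 shift after turn [ 1.6  1.1 51. ] pose [ 532.7 -177.3  123. ] 0.102 F [-0.  -0.1  0.1] q [-0.32  0.4   1.87 -0.    0.88  1.14] clk 11.4
```

step_arm:
  motion:
    - {"claw": 45, "delta_pos": [1.6, 1, 10], "turn": 0.002}
    - {"claw": 45, "delta_pos": [0, 0, 15], "turn": 0}
    - {"claw": 45, "delta_pos": [0, 0, 14], "turn": 0}
    - {"claw": 45, "delta_pos": [0, 0, 8], "turn": 0}
    - {"claw": 45, "delta_pos": [0, 0, 4], "turn": 0}
    - {"claw": 45, "delta_pos": [0, 0, 0], "turn": 0}
    - {"claw": 45, "delta_pos": [0, 0, 0], "turn": 0}

```text
clock: 11.98
eef_pos: [535.7, -178.6, 73.4]
tcp_rot: [3.141, -0.001, 0.098]
contact_force: [-0.0, -0.1, 0.3]
opening: 0.53
grasp_force: 0.0
```

step_arm:
  motion:
    - {"claw": 34, "delta_pos": [0, 0, 0], "turn": 0}
    - {"claw": 28, "delta_pos": [0, 0, 0], "turn": 0}
    - {"claw": 15, "delta_pos": [0, 0, 0], "turn": 0}
    - {"claw": 15, "delta_pos": [0, 0, 0], "turn": 0}
    - {"claw": 15, "delta_pos": [0, 0, 0], "turn": 0}
    - {"claw": 15, "delta_pos": [0, 0, 0], "turn": 0}
  force: 35

```text
clock: 12.48
eef_pos: [535.8, -178.6, 73.3]
tcp_rot: [3.141, -0.001, 0.098]
contact_force: [1.3, -0.6, 2.0]
opening: 0.255
grasp_force: 34.2
```

```bash
python3 -c "
from h import *
ex=np.array([np.cos(.1),np.sin(.1)]); ey=np.array([-ex[1],ex[0]])
p=sense()['eef_pos'][:2]; print(p@ex,p@ey)
go(0,0,72,.1)
f=snap('wrist','w6')
cv2.imwrite('pics/w6b.png',cv2.convertScaleAbs(f['img'],alpha=1.6)[:,:,::-1])
th=np.radians(np.r_[0:91:7.5]); P=np.c_[-62*np.cos(th),62*np.sin(th)]; print(np.diff(P,axis=0).round(1).tolist())"
```

```text
515.2482045094048 -231.15975541194103
shift now-axes [-515.7 -230.     1.3] turn -0.002 shift after turn [-515.2 -231.2    1.3] pose [ 535.8 -178.6   73.3] 0.098 F [ 1.3 -0.6  2. ] q [-0.32  0.47  1.89 -0.    0.78  1.15] clk 12.5
[[0.5, 8.1], [1.6, 8.0], [2.6, 7.7], [3.6, 7.3], [4.5, 6.7], [5.3, 6.1], [6.1, 5.3], [6.7, 4.5], [7.3, 3.6], [7.7, 2.6], [8.0, 1.6], [8.1, 0.5]]
```

View pics/w6b.png

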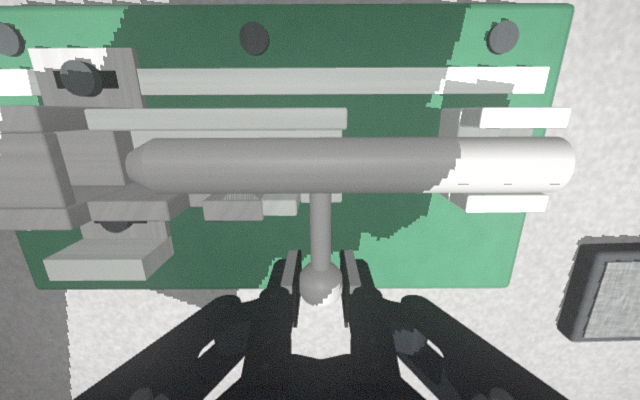

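The knob is held between the pads at (320,282), the rod is clear of the front wall, and the bolt is seated. Next I swing the handle up.

step_arm:
  motion:
    - {"claw": 15, "delta_pos": [0, 0, -2], "turn": 0}
    - {"claw": 15, "delta_pos": [0.5, 0, -8.1], "turn": 0}
    - {"claw": 15, "delta_pos": [1.6, 0, -8], "turn": 0}
    - {"claw": 15, "delta_pos": [2.6, 0, -7.7], "turn": 0}
    - {"claw": 15, "delta_pos": [3.6, 0, -7.3], "turn": 0}
    - {"claw": 15, "delta_pos": [0, 0, 0], "turn": 0}
    - {"claw": 15, "delta_pos": [0, 0, 0], "turn": 0}

```text
clock: 13.12
eef_pos: [543.5, -177.7, 106.5]
tcp_rot: [3.141, -0.0, 0.098]
contact_force: [-1.1, -1.3, -1.5]
opening: 0.259
grasp_force: 34.5
```

```bash
python3 -c "
from h import *
ex=np.array([np.cos(.1),np.sin(.1)]); ey=np.array([-ex[1],ex[0]])
s=sense();p=s['eef_pos'][:2]; print(p@ex,p@ey,s['eef_pos'][2],s['contact_force'],s['wrist_torque'],s['opening'],s['grasp_force'])"
```

```text
523.0623040168322 -231.051614807348 106.54149277855404 [-1.10520901 -1.25476966 -1.5326409 ] [-0.24469884  0.19469309 -0.05021656] 0.2586144289207871 34.46249842643738
```

step_arm:
  motion:
    - {"claw": 15, "delta_pos": [4.5, 0, -6.7], "turn": 0}
    - {"claw": 15, "delta_pos": [5.3, 0, -6.1], "turn": 0}
    - {"claw": 15, "delta_pos": [6.1, 0, -5.3], "turn": 0}
    - {"claw": 15, "delta_pos": [6.7, 0, -4.5], "turn": 0}
    - {"claw": 15, "delta_pos": [7.3, 0, -3.6], "turn": 0}
    - {"claw": 15, "delta_pos": [7.7, 0, -2.6], "turn": 0}
    - {"claw": 15, "delta_pos": [8, 0, -1.6], "turn": 0}
    - {"claw": 15, "delta_pos": [7, 0, -0.5], "turn": 0}

```text
clock: 13.78
eef_pos: [596.9, -172.4, 137.6]
tcp_rot: [3.141, -0.0, 0.098]
contact_force: [-6.4, -0.0, 6.5]
opening: 0.249
grasp_force: 34.1
```

step_arm:
  motion:
    - {"claw": 15, "delta_pos": [0, 0, 0], "turn": 0}
    - {"claw": 15, "delta_pos": [0, 0, 0], "turn": 0}

```text
clock: 13.95
eef_pos: [596.9, -172.4, 137.1]
tcp_rot: [3.141, -0.001, 0.098]
contact_force: [-1.4, -0.6, 2.1]
opening: 0.248
grasp_force: 35.2
```

```bash
python3 -c "
from h import *
ex=np.array([np.cos(.1),np.sin(.1)]); ey=np.array([-ex[1],ex[0]])
s=sense();p=s['eef_pos'][:2]; print(p@ex,p@ey,s['eef_pos'][2],s['contact_force'],s['wrist_torque'],s['opening'],s['grasp_force'])
f=snap('wrist','w7'); f=snap('top','t7'); g=f['img']; cv2.imwrite('pics/t7c.png',cv2.resize(cv2.convertScaleAbs(g[140:240,310:470],alpha=1.6),None,fx=4,fy=4)[:,:,::-1])"
```

```text
576.665602617685 -231.1736482786163 137.06202126869715 [-1.41902349 -0.57050934  2.12492326] [-0.01706381  0.30674892  0.07878267] 0.24780237416731407 35.179322361946106
```

step_arm:
  motion:
    - {"claw": 15, "delta_pos": [0, -6, 0], "turn": 0}
    - {"claw": 15, "delta_pos": [0, -8, 0], "turn": 0}
    - {"claw": 15, "delta_pos": [0, -8, 0], "turn": 0}
    - {"claw": 15, "delta_pos": [0, -8, 0], "turn": 0}
    - {"claw": 15, "delta_pos": [0, -8, 0], "turn": 0}
    - {"claw": 15, "delta_pos": [0, -6, 0], "turn": 0}
    - {"claw": 15, "delta_pos": [0, -4, 0], "turn": 0}
    - {"claw": 15, "delta_pos": [0, 0, 0], "turn": 0}

```text
clock: 14.72
eef_pos: [591.2, -124.8, 137.2]
tcp_rot: [3.141, -0.001, 0.098]
contact_force: [-1.9, -3.2, 2.4]
opening: 0.25
grasp_force: 35.1
```

step_arm:
  motion:
    - {"claw": 15, "delta_pos": [0, -2, 0], "turn": 0}
    - {"claw": 15, "delta_pos": [0, -2, 0], "turn": 0}
    - {"claw": 15, "delta_pos": [0, 0, 0], "turn": 0}
    - {"claw": 15, "delta_pos": [0, 0, 0], "turn": 0}

```text
clock: 15.05
eef_pos: [591.0, -121.5, 137.2]
tcp_rot: [3.14, -0.001, 0.098]
contact_force: [-1.2, -4.8, 3.2]
opening: 0.251
grasp_force: 35.2
```

```bash
cat > st.py <<'E'
from h import *
ex=np.array([np.cos(.1),np.sin(.1)]); ey=np.array([-ex[1],ex[0]])
s=sense();p=s['eef_pos'][:2]; print((p@ex).round(1),(p@ey).round(1),s['eef_pos'][2].round(1),s['tcp_rot'][2].round(3),s['contact_force'].round(1),s['wrist_torque'].round(2),s['opening'].round(3),s['grasp_force'].round(1))
E
python3 st.py
```

```text
Traceback (most recent call last):
  File "st.py", line 3, in <module>
    s=sense();p=s['eef_pos'][:2]; print((p@ex).round(1),(p@ey).round(1),s['eef_pos'][2].round(1),s['tcp_rot'][2].round(3),s['contact_force'].round(1),s['wrist_torque'].round(2),s['opening'].round(3),s['grasp_force'].round(1))
                                                                                                                                                                                 ^^^^^^^^^^^^^^^^^^
AttributeError: 'float' object has no attribute 'round'
```

step_arm:
  motion:
    - {"claw": 15, "delta_pos": [0, -1.5, 0], "turn": 0}
    - {"claw": 15, "delta_pos": [0, -1.5, 0], "turn": 0}
    - {"claw": 15, "delta_pos": [0, 0, 0], "turn": 0}

```text
clock: 15.3
eef_pos: [590.7, -118.6, 137.2]
tcp_rot: [3.14, -0.001, 0.098]
contact_force: [-1.5, -5.5, 3.8]
opening: 0.249
grasp_force: 35.2
```

step_arm:
  motion:
    - {"claw": 15, "delta_pos": [0, -1.5, 0], "turn": 0}
    - {"claw": 15, "delta_pos": [0, 0, 0], "turn": 0}
    - {"claw": 15, "delta_pos": [0, 0, 0], "turn": 0}

```text
clock: 15.55
eef_pos: [590.6, -117.2, 137.2]
tcp_rot: [3.14, -0.001, 0.098]
contact_force: [-0.5, -5.3, 3.7]
opening: 0.248
grasp_force: 35.2
```

step_arm:
  motion:
    - {"claw": 15, "delta_pos": [0, -1, 0], "turn": 0}
    - {"claw": 15, "delta_pos": [0, 0, 0], "turn": 0}
    - {"claw": 15, "delta_pos": [0, 0, 0], "turn": 0}

```text
clock: 15.8
eef_pos: [590.5, -116.2, 137.2]
tcp_rot: [3.14, -0.001, 0.098]
contact_force: [-1.8, -6.3, 3.2]
opening: 0.251
grasp_force: 35.2
```

step_arm:
  motion:
    - {"claw": 15, "delta_pos": [0, -1, 0], "turn": 0}
    - {"claw": 15, "delta_pos": [0, 0, 0], "turn": 0}
    - {"claw": 15, "delta_pos": [0, 0, 0], "turn": 0}

```text
clock: 16.05
eef_pos: [590.6, -116.0, 137.3]
tcp_rot: [3.139, -0.001, 0.098]
contact_force: [-1.0, -10.4, 3.5]
opening: 0.245
grasp_force: 35.3
```

```bash
sed -i "s/,s\['opening'\].*/)/" st.py; python3 st.py
```

```text
576.1 -174.4 137.3 0.098 [ -1.  -10.4   3.5] [-1.62  0.3   0.17]
```

step_arm:
  motion:
    - {"claw": 15, "delta_pos": [0, -1.5, 0], "turn": 0}
    - {"claw": 15, "delta_pos": [0, 0, 0], "turn": 0}
    - {"claw": 15, "delta_pos": [0, 0, 0], "turn": 0}

```text
clock: 16.3
eef_pos: [590.9, -115.5, 137.7]
tcp_rot: [3.137, -0.002, 0.099]
contact_force: [-0.6, -15.2, 4.8]
opening: 0.251
grasp_force: 35.6
```

```bash
python3 st.py
```

```text
576.4 -173.9 137.7 0.099 [ -0.6 -15.2   4.8] [-2.44  0.29  0.16]
```

step_arm:
  motion:
    - {"claw": 15, "delta_pos": [-7.5, 1, 0.5], "turn": 0}
    - {"claw": 15, "delta_pos": [-8, 0, 1.6], "turn": 0}
    - {"claw": 15, "delta_pos": [-7.7, 0, 2.6], "turn": 0}
    - {"claw": 15, "delta_pos": [-7.3, 0, 3.6], "turn": 0}
    - {"claw": 15, "delta_pos": [-6.7, 0, 4.5], "turn": 0}
    - {"claw": 15, "delta_pos": [0, 0, 0], "turn": 0}
    - {"claw": 15, "delta_pos": [0, 0, 0], "turn": 0}

```text
clock: 16.88
eef_pos: [555.3, -117.5, 124.0]
tcp_rot: [3.141, -0.005, 0.097]
contact_force: [10.2, -2.9, -8.0]
opening: 0.188
grasp_force: 32.1
```

```bash
python3 st.py
```

```text
540.8 -172.4 124.0 0.097 [10.2 -2.9 -8. ] [-0.18 -1.89  0.02]
```

Something is barring the handle at about 60°: the pad opening shrank and the ball is lagging. I'll make one composite picture to diagnose it.

```bash
python3 - <<'E'
from h import *
n=snap('wrist','w8')['img']; t=snap('scene','s8')
w5=load('w5')['img']; w6=load('w6')['img']
R=lambda im,w,h:cv2.resize(cv2.convertScaleAbs(im,alpha=1.8),(w,h),interpolation=cv2.INTER_CUBIC)
a=R(w5[40:190,280:350],280,600)
b=R(w6[100:230,80:340],520,260)
c=R(n[0:400,0:640],520,340)
out=np.hstack([a,np.vstack([b,c])]); print(out.shape)
cv2.imwrite('pics/comp.png',out[:,:,::-1])
E
python3 st.py
```

```text
(600, 800, 3)
540.9 -172.3 124.1 0.097 [10.9 -1.7 -8. ] [-0.25 -1.86  0.01]
```

View pics/comp.png

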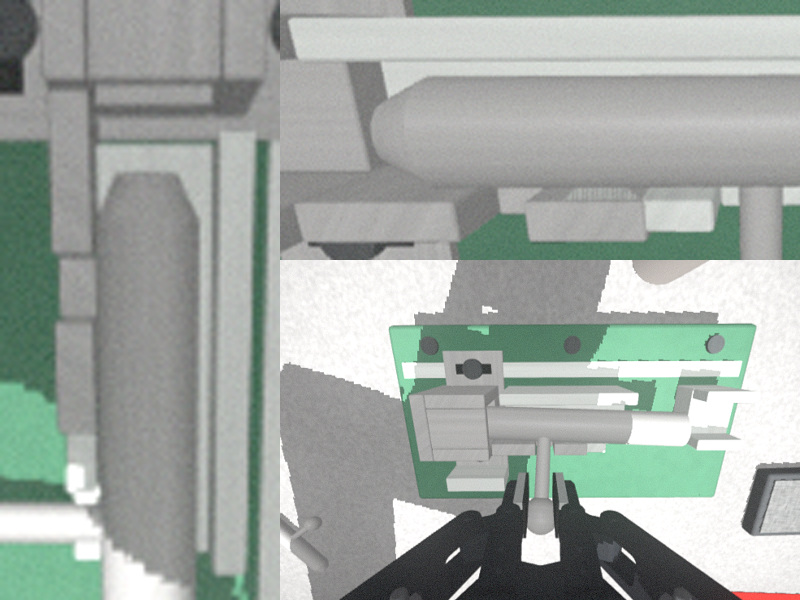

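The lower-right panel shows the bolt in the keeper with its handle on the wall. The left panel shows the notch at w5 rows ~104–120. I'll work out the notch position and how far in the bolt's tail is.

```bash
python3 - <<'E'
from h import *
ex=np.array([np.cos(.1),np.sin(.1)]); ey=np.array([-ex[1],ex[0]])
def uv(f,c,r,z): p=px2w(f,[(c,r)],z)[0,:2]; return (p@ex).round(1),(p@ey).round(1)
f=load('w5'); print('notch w5',uv(f,300,103.5,97),uv(f,299,119.8,97))
g=cv2.cvtColor(f['img'],cv2.COLOR_RGB2GRAY); print(g[98:126,300])
f=load('w8'); g=cv2.cvtColor(f['img'],cv2.COLOR_RGB2GRAY)
for r in (195,200,205): print(r,g[r,490:520])
for c in (505,): print(uv(f,c,200,85),uv(f,c,195,91))
for c in (290,350,400,430,480): 
  col=g[165:225,c].astype(int); print(c,col)
E
```

```text
notch w5 (np.float64(560.2), np.float64(-168.8)) (np.float64(559.0), np.float64(-182.6))
[87 88 86 86 84 72 70 87 87 92 90 89 91 87 83 86 83 85 88 85 84 75 76 84
 89 86 89 89]
195 [152 150 149 151 150 149 150 150 151 148 150 150 147 150 148 146 134 129
 128 131 146 182 184 183 181 180 183 183 181 184]
200 [159 156 157 159 159 158 158 160 156 157 158 157 157 159 158 155 130 122
 125 124 124 124 124 122 123 124 124 123 120 122]
205 [164 165 165 167 166 166 164 164 165 164 165 165 165 166 158 118  99 100
 100 100  99  97  97  97  96 100  99  99  96  99]
(np.float64(568.9), np.float64(-290.3)) (np.float64(573.9), np.float64(-285.6))
290 [121 121 121 121 118 108 109 107  83  83  86  89  94  97  97  96  95  95
  95  98 102  98  99 102 103 103 105 105 102 101 100  99  99  98  98  97
  96  96  94  94  89  90  90  87  83  80  77  79  81  78  77  82  96 101
  98  99 101 101 100  98]
350 [118 118 118 118 115 111 117 118 117 101  85  86  89  90  96  98  96  95
  99  96  96 101  99  97 100 102 104 107 108 108 105 105 102 102 100  97
  98  99 100  94  94  94  95  90  90  87  87  80  80  84  85  91 101 102
 103  99  98  98  98  98]
400 [193 193 195 194 190 169 126 119 121 123 114  92  86  90  92  92  98  98
  97  99  98  98  99 100 100 102 102 105 106 104 106 106 106 104  99 101
 100  98  99 101  96  95  95  94  93  89  89  88  81  83  94 114 115 119
 123 118 113 113 114 127]
430 [192 193 195 194 184 142  79  70  74  73  74  74  80  88  92  94  98 100
  99 100  97  99  98 102 102 100 101 103 103 104 105 106 103 105 104 102
 102 102  99  97  97  95 106 115 132 159 160 159 154 148 134 132 111 106
 108 106 106 107 106 107]
480 [111 110 111 108 109 109 108 106 110 107 109 106 108  99  87  92  94 104
 110 116 120 124 127 130 134 139 141 144 145 150 151 153 157 158 160 159
 161 163 166 166 164 165 163 163 165 163 163 161 161 157 154 148 142 130
 110 104 107 107 109 106]
```

```bash
python3 - <<'E'
from h import *
ex=np.array([np.cos(.1),np.sin(.1)]); ey=np.array([-ex[1],ex[0]])
f=load('w8')
def onu(c,r,u=576.3):
    a,b=px2w(f,[(c,r)],60)[0],px2w(f,[(c,r)],140)[0]
    t=(u-a[:2]@ex)/((b-a)[:2]@ex); p=a+t*(b-a); return p[:2]@ey,p[2]
for c,r in [(290,192.5),(350,195),(400,195.5),(480,199),(505,200)]: print(c,np.round(onu(c,r),1))
E
```

```text
290 [-154.1   92.1]
350 [-189.9   98.1]
400 [-218.8   99.5]
480 [-261.2  107.2]
505 [-273.8  109.3]
```

The bolt has pitched: its tail is about 15–20 mm up, because pushing high on the knob levered it. I'll loosen the grip so it drops level, then measure again.

step_arm:
  motion:
    - {"claw": 30, "delta_pos": [0, 0, 0], "turn": 0}
    - {"claw": 45, "delta_pos": [0, 0, 0], "turn": 0}
    - {"claw": 45, "delta_pos": [0, 0, 0], "turn": 0}
    - {"claw": 45, "delta_pos": [0, 0, 0], "turn": 0}
    - {"claw": 45, "delta_pos": [0, 0, 0], "turn": 0}
    - {"claw": 45, "delta_pos": [0, 0, 0], "turn": 0}
    - {"claw": 45, "delta_pos": [0, 0, 0], "turn": 0}

```text
clock: 17.57
eef_pos: [552.9, -117.3, 124.0]
tcp_rot: [-3.141, 0.0, 0.098]
contact_force: [0.2, 0.6, -0.8]
opening: 0.527
grasp_force: 0.0
```

```bash
python3 st.py; cat > m.py <<'E'
from h import *
import sys
ex=np.array([np.cos(.1),np.sin(.1)]); ey=np.array([-ex[1],ex[0]])
f=snap('wrist',sys.argv[1]); g=cv2.GaussianBlur(cv2.cvtColor(f['img'],cv2.COLOR_RGB2GRAY),(3,3),0)
# silhouettes: pixels of axis at jig points if level, and profiles across
for y in (-170,-200,-230,-250,-265):
    b=w2px(f,[list(576.3*ex+y*ey)+[85]])[0]; c=int(round(b[0])); r=int(b[1]); print(y,'level axis px',b.round(1),'rows',r-28,g[max(r-28,0):r+29,c].tolist())
e=w2px(f,[list(576.3*ex-275*ey)+[85]])[0]; print('tail level px',e.round(1), g[int(e[1]),int(e[0])-25:int(e[0])+26].tolist(), int(e[0])-25)
for z,u,v in ((84,514.3,-175),(139,545,-175)): print('ball px',w2px(f,[list(u*ex+v*ey)+[z]])[0].round(1))
E
python3 m.py w9
```

```text
538.4 -171.9 124.0 0.098 [ 0.2  0.6 -0.8] [-0.03 -0.01 -0.  ]
-170 level axis px [317.1 185.6] rows 157 [118, 119, 119, 118, 119, 119, 119, 118, 114, 105, 94, 86, 86, 90, 93, 94, 94, 95, 96, 96, 97, 97, 97, 98, 99, 101, 103, 105, 106, 105, 104, 103, 101, 99, 98, 97, 96, 95, 94, 94, 93, 92, 90, 87, 85, 83, 80, 79, 82, 89, 93, 93, 94, 94, 94, 95, 95]
-200 level axis px [365.  185.4] rows 157 [118, 118, 118, 118, 118, 117, 117, 116, 114, 112, 108, 98, 89, 88, 91, 94, 95, 95, 95, 96, 97, 97, 97, 97, 99, 100, 101, 103, 105, 105, 104, 104, 103, 101, 100, 98, 96, 96, 96, 95, 93, 93, 92, 91, 89, 87, 85, 82, 79, 77, 78, 80, 80, 80, 81, 88, 96]
-230 level axis px [412.9 185.3] rows 157 [191, 191, 191, 192, 192, 190, 176, 152, 133, 124, 120, 112, 98, 89, 89, 92, 95, 97, 98, 97, 96, 97, 99, 100, 100, 100, 101, 102, 103, 104, 103, 102, 102, 101, 100, 100, 100, 99, 99, 97, 97, 96, 96, 95, 92, 90, 89, 86, 87, 106, 150, 187, 200, 200, 194, 168, 128]
-250 level axis px [444.8 185.2] rows 157 [72, 73, 72, 73, 73, 72, 72, 72, 72, 72, 72, 73, 76, 82, 89, 95, 101, 109, 115, 119, 123, 127, 131, 135, 138, 141, 144, 147, 150, 153, 155, 156, 157, 158, 160, 162, 164, 164, 164, 163, 163, 163, 162, 161, 161, 159, 157, 154, 149, 141, 129, 115, 108, 107, 107, 107, 107]
-265 level axis px [468.8 185.1] rows 157 [110, 110, 109, 109, 109, 109, 110, 109, 109, 109, 109, 109, 105, 96, 89, 91, 96, 104, 111, 117, 121, 124, 128, 133, 136, 140, 143, 145, 148, 152, 154, 156, 157, 158, 160, 161, 162, 163, 164, 164, 164, 163, 162, 162, 161, 159, 157, 154, 151, 146, 138, 124, 111, 105, 105, 105, 105]
tail level px [484.8 185.1] [148, 148, 148, 148, 148, 148, 148, 148, 148, 148, 148, 148, 147, 147, 148, 148, 148, 147, 147, 147, 148, 147, 147, 147, 147, 148, 147, 147, 146, 146, 146, 146, 147, 146, 146, 146, 145, 129, 103, 88, 86, 87, 94, 120, 158, 183, 190, 192, 192, 192, 193] 459
ball px [324.8 271.4]
ball px [326.7 276.4]
```

```bash
python3 - <<'E'
from h import *
ex=np.array([np.cos(.1),np.sin(.1)]); ey=np.array([-ex[1],ex[0]])
for name,ys in (('w7',(-170,-190,-210,-260,-280,-300,-320)),('w9',(-160,-170,-185,-200,-215,-230,-250,-265))):
  f=load(name); g=cv2.cvtColor(f['img'],cv2.COLOR_RGB2GRAY)
  for v in ys:
    b=w2px(f,[list(576.3*ex+v*ey)+[85]])[0]; up=w2px(f,[list(576.3*ex+v*ey)+[95]])[0]
    c=int(round(b[0])); r=int(b[1]); col=cv2.GaussianBlur(g[:,c:c+1],(1,3),0)[:,0].astype(int); 
    # strongest edges within window above/below
    d=np.diff(col); 
    print(name,v,b.round(1),'px per 10mm z',(up-b)[1].round(1),[ (i,d[i]) for i in range(max(r-32,0),min(r+32,398)) if abs(d[i])>=7])
E
```

```text
w7 -170 [234.4 233.5] px per 10mm z 6.0 [(209, np.int64(10)), (219, np.int64(-8)), (220, np.int64(-11))]
w7 -190 [262.5 233.4] px per 10mm z 6.0 [(208, np.int64(7)), (209, np.int64(11)), (219, np.int64(-9)), (220, np.int64(-12)), (258, np.int64(7))]
w7 -210 [290.6 233.4] px per 10mm z 6.0 [(208, np.int64(7)), (209, np.int64(9)), (219, np.int64(-7)), (220, np.int64(-9))]
w7 -260 [360.7 233.2] px per 10mm z 5.9 [(214, np.int64(7)), (218, np.int64(7)), (221, np.int64(7)), (222, np.int64(7)), (246, np.int64(-13)), (247, np.int64(-18)), (248, np.int64(-11)), (257, np.int64(-14)), (258, np.int64(-25)), (259, np.int64(-19))]
w7 -280 [388.8 233.1] px per 10mm z 5.9 [(246, np.int64(-13)), (247, np.int64(-18)), (248, np.int64(-10))]
w7 -300 [416.9 233. ] px per 10mm z 5.9 [(204, np.int64(11)), (205, np.int64(30)), (206, np.int64(34)), (207, np.int64(18)), (215, np.int64(-20)), (216, np.int64(-39)), (217, np.int64(-29)), (222, np.int64(7)), (246, np.int64(-15)), (247, np.int64(-22)), (248, np.int64(-13)), (252, np.int64(22)), (253, np.int64(35)), (254, np.int64(26)), (255, np.int64(9)), (261, n
[... 1363 characters left out ...]
)]
w9 -230 [412.9 185.3] px per 10mm z 4.1 [(153, np.int64(22)), (162, np.int64(-17)), (163, np.int64(-29)), (164, np.int64(-20)), (168, np.int64(-14)), (169, np.int64(-10)), (205, np.int64(20)), (206, np.int64(43)), (207, np.int64(37)), (208, np.int64(13)), (211, np.int64(-27)), (212, np.int64(-41)), (213, np.int64(-21))]
w9 -250 [444.8 185.2] px per 10mm z 4.1 [(169, np.int64(7)), (173, np.int64(8)), (174, np.int64(7)), (205, np.int64(-8)), (206, np.int64(-12)), (207, np.int64(-13)), (208, np.int64(-7))]
w9 -265 [468.8 185.1] px per 10mm z 4.1 [(169, np.int64(-10)), (170, np.int64(-7)), (173, np.int64(8)), (174, np.int64(8)), (206, np.int64(-9)), (207, np.int64(-14)), (208, np.int64(-12))]
```

```bash
python3 - <<'E'
from h import *
ex=np.array([np.cos(.1),np.sin(.1)]); ey=np.array([-ex[1],ex[0]])
f=load('w9'); g=cv2.cvtColor(f['img'],cv2.COLOR_RGB2GRAY)
for r in (185,180,175): print(r,g[r,485:506])
for z in (97,85): p=px2w(f,[(496.5,185)],z)[0,:2]; print(z,p@ex,p@ey)
for r in (215,225,235,245,255,265,275,285): print(r,g[r,296:360].tolist())
for t in (0,30,50,60,70): 
  th=np.radians(t)
  for s in (25,62): 
    u=576.3-s*np.cos(th); z=85+s*np.sin(th)
    print(t,s,[w2px(f,[list(u*ex+v*ey)+[z]])[0].round(0).tolist() for v in (-180,-175.4)])
E
```

```text
185 [148 146 146 145 147 145 147 146 145 146 148 138  96  86  86  88  84 113
 168 187 191]
180 [132 131 133 132 131 131 131 131 131 131 125  96  87  88  89  87  91  87
 113 165 184]
175 [109 112 109 108 110 106 110 106 103  91  87  89  92  88  87  90  87  90
  87 111 166]
97 579.3859315676706 -274.7010564545013
85 576.3419378874042 -282.33906886857335
215 [98, 97, 93, 96, 98, 96, 95, 99, 99, 97, 99, 101, 101, 102, 98, 98, 100, 99, 89, 70, 77, 84, 80, 87, 89, 95, 95, 99, 101, 101, 99, 102, 100, 97, 96, 92, 89, 83, 81, 79, 68, 70, 81, 96, 102, 103, 99, 99, 102, 100, 100, 100, 100, 102, 103, 100, 101, 99, 100, 98, 95, 97, 97, 100]
225 [93, 92, 92, 91, 95, 94, 93, 93, 94, 92, 93, 92, 95, 95, 91, 92, 93, 91, 84, 60, 61, 64, 74, 86, 91, 96, 98, 99, 98, 101, 100, 100, 100, 99, 97, 92, 87, 82, 91, 103, 106, 102, 96, 97, 94, 94, 93, 96, 98, 100, 101, 99, 97, 98, 98, 97, 98, 98, 102, 100, 99, 97, 97, 96]
235 [61, 61, 64, 63, 63, 63, 61, 63, 73, 101, 103, 101, 105, 103, 104, 105, 102, 102, 101, 102, 99, 93, 83, 88, 91, 93, 97, 98, 101, 102, 103, 104, 98, 98, 95, 95, 88, 82, 90, 103, 102, 100, 1
[... 1262 characters left out ...]
 100, 98, 101, 101, 100, 98]
285 [141, 142, 141, 143, 141, 140, 142, 140, 105, 79, 81, 83, 86, 87, 88, 89, 90, 92, 93, 92, 93, 92, 95, 98, 94, 98, 94, 95, 98, 98, 97, 97, 97, 96, 97, 93, 97, 97, 94, 92, 96, 92, 91, 87, 87, 87, 86, 83, 83, 94, 138, 141, 139, 139, 138, 139, 143, 145, 146, 146, 146, 145, 141, 143]
0 25 [[333.0, 223.0], [326.0, 223.0]]
0 62 [[332.0, 272.0], [325.0, 272.0]]
30 25 [[334.0, 225.0], [326.0, 225.0]]
30 62 [[334.0, 288.0], [326.0, 288.0]]
50 25 [[334.0, 221.0], [326.0, 221.0]]
50 62 [[336.0, 284.0], [327.0, 284.0]]
60 25 [[334.0, 216.0], [326.0, 216.0]]
60 62 [[337.0, 275.0], [328.0, 276.0]]
70 25 [[335.0, 211.0], [326.0, 211.0]]
70 62 [[338.0, 262.0], [328.0, 262.0]]
```

```bash
python3 - <<'E'
from h import *
ex=np.array([np.cos(.1),np.sin(.1)]); ey=np.array([-ex[1],ex[0]])
f=snap('wrist','w10'); g=cv2.cvtColor(f['img'],cv2.COLOR_RGB2GRAY)
print(g[260:345,325].tolist())
for r in (275,285,290,295,300,305,310): print(r,g[r,296:356].tolist())
for t in (-2,5,10,15,20,30,40): 
  th=np.radians(t); u=576.3-62*np.cos(th); z=85+62*np.sin(th); P=u*ex-175.4*ey
  q=w2px(f,[list(P)+[z],list(P+12*ey)+[z],list(P-12*ey)+[z]]); print(t,q[0].round(1),'dia',(q[2]-q[1])[0].round(1))
E
```

```text
[102, 105, 106, 103, 101, 104, 100, 102, 98, 81, 78, 80, 84, 83, 87, 90, 89, 93, 95, 95, 95, 95, 95, 96, 97, 99, 101, 99, 103, 100, 102, 101, 103, 103, 107, 105, 107, 101, 101, 100, 101, 99, 95, 97, 99, 98, 95, 94, 95, 92, 90, 105, 135, 145, 148, 146, 147, 145, 145, 142, 142, 134, 135, 138, 137, 136, 138, 138, 137, 143, 141, 140, 142, 142, 144, 146, 140, 141, 139, 139, 137, 141, 143, 138, 139]
275 [98, 97, 99, 100, 97, 97, 98, 99, 96, 100, 98, 99, 95, 79, 74, 79, 81, 82, 80, 84, 84, 86, 85, 87, 89, 90, 90, 86, 89, 90, 89, 87, 86, 87, 84, 86, 87, 87, 86, 86, 81, 80, 81, 78, 75, 90, 100, 98, 98, 98, 101, 99, 98, 98, 97, 101, 101, 100, 102, 100]
285 [142, 142, 140, 143, 139, 138, 141, 142, 106, 76, 80, 83, 85, 85, 86, 89, 91, 93, 90, 96, 96, 94, 96, 98, 93, 99, 99, 98, 97, 99, 97, 97, 96, 96, 95, 94, 96, 97, 95, 94, 94, 90, 93, 90, 85, 85, 84, 82, 78, 94, 138, 143, 140, 138, 138, 141, 143, 144, 147, 147]
290 [144, 144, 142, 142, 141, 142, 141, 138, 85, 80, 84, 88, 88, 87, 91, 90, 90, 93, 92, 93, 97, 95, 99, 97, 96, 100, 100, 100, 100, 102, 101, 98, 99, 99, 100, 98, 96, 97, 98, 94, 95, 9
[... 687 characters left out ...]
46, 146, 142, 144, 142, 116, 91, 85, 88, 92, 91, 93, 94, 93, 94, 95, 96, 96, 93, 96, 98, 94, 95, 97, 96, 93, 94, 92, 92, 91, 89, 90, 88, 96, 135, 139, 145, 145, 145, 143, 144, 142, 143, 145, 141, 139, 140, 144, 143, 142, 145]
310 [140, 142, 143, 144, 145, 144, 143, 146, 147, 145, 142, 138, 143, 144, 146, 147, 145, 142, 143, 140, 129, 117, 113, 101, 91, 89, 87, 88, 88, 90, 90, 86, 90, 95, 98, 109, 114, 124, 140, 142, 143, 143, 144, 141, 139, 141, 140, 143, 140, 139, 139, 141, 142, 140, 140, 141, 140, 142, 140, 140]
-2 [325.3 270.5] dia 34.1
5 [325.5 276.2] dia 35.4
10 [325.7 279.7] dia 36.4
15 [325.8 282.7] dia 37.5
20 [326.  285.2] dia 38.6
30 [326.3 288.2] dia 41.1
40 [326.7 288. ] dia 43.9
```

The rod is now in the notch (column 325, which is home) and the ball is at about 33°. I'll regrip the ball here and follow the arc down.

step_arm:
  motion:
    - {"claw": 36, "delta_pos": [0, 3.3, 0], "turn": 0}
    - {"claw": 36, "delta_pos": [-6.5, 0, 0], "turn": 0}
    - {"claw": 36, "delta_pos": [-6.5, 0, 5], "turn": 0}
    - {"claw": 36, "delta_pos": [0, 0, 6], "turn": 0}
    - {"claw": 36, "delta_pos": [0, 0, 5], "turn": 0}
    - {"claw": 36, "delta_pos": [0, 0, 0], "turn": 0}
    - {"claw": 36, "delta_pos": [0, 0, 0], "turn": 0}

```text
clock: 18.25
eef_pos: [540.2, -121.8, 107.5]
tcp_rot: [-3.141, 0.001, 0.098]
contact_force: [0.4, -1.0, 0.2]
opening: 0.421
grasp_force: 0.0
```

step_arm:
  motion:
    - {"claw": 28, "delta_pos": [0, 0, 0], "turn": 0}
    - {"claw": 15, "delta_pos": [0, 0, 0], "turn": 0}
    - {"claw": 15, "delta_pos": [0, 0, 0], "turn": 0}
    - {"claw": 15, "delta_pos": [0, 0, 0], "turn": 0}
    - {"claw": 15, "delta_pos": [0, 0, 0], "turn": 0}
  force: 30

```text
clock: 18.67
eef_pos: [540.6, -121.9, 108.2]
tcp_rot: [3.142, -0.0, 0.098]
contact_force: [0.2, 0.6, -0.0]
opening: 0.252
grasp_force: 29.3
```

```bash
python3 st.py
```

```text
525.7 -175.3 108.2 0.098 [ 0.2  0.6 -0. ] [ 0.04 -0.05  0.09]
```

step_arm:
  motion:
    - {"claw": 15, "delta_pos": [-4.2, 0, 7.6], "turn": 0}
    - {"claw": 15, "delta_pos": [0, 0, 0], "turn": 0}
    - {"claw": 15, "delta_pos": [0, 0, 0], "turn": 0}

```text
clock: 18.92
eef_pos: [536.1, -122.5, 100.5]
tcp_rot: [3.142, 0.0, 0.098]
contact_force: [-1.5, -2.1, 2.6]
opening: 0.257
grasp_force: 29.8
```

```bash
python3 st.py
```

```text
521.2 -175.4 100.5 0.098 [-1.5 -2.1  2.6] [-0.12  0.2   0.05]
```

Low forces, so I'll continue down the arc.

step_arm:
  motion:
    - {"claw": 15, "delta_pos": [-3.1, 0, 8.1], "turn": 0}
    - {"claw": 15, "delta_pos": [0, 0, 0], "turn": 0}
    - {"claw": 15, "delta_pos": [-1.9, 0, 8.4], "turn": 0}
    - {"claw": 15, "delta_pos": [0, 0, 0], "turn": 0}
    - {"claw": 15, "delta_pos": [0, 0, 0], "turn": 0}

```text
clock: 19.33
eef_pos: [531.8, -122.9, 84.2]
tcp_rot: [3.141, -0.001, 0.098]
contact_force: [-0.1, -1.7, 0.8]
opening: 0.253
grasp_force: 30.0
```

```bash
python3 st.py
```

```text
516.9 -175.4 84.2 0.098 [-0.1 -1.7  0.8] [-0.22 -0.09 -0.02]
```

step_arm:
  motion:
    - {"claw": 15, "delta_pos": [-0.8, 0, 8.5], "turn": 0}
    - {"claw": 15, "delta_pos": [0, 0, 0], "turn": 0}
    - {"claw": 15, "delta_pos": [0, 0, 1.5], "turn": 0}
    - {"claw": 15, "delta_pos": [0, 0, 0], "turn": 0}
    - {"claw": 15, "delta_pos": [0, 0, 0], "turn": 0}

```text
clock: 19.75
eef_pos: [530.9, -122.9, 74.2]
tcp_rot: [3.141, -0.001, 0.098]
contact_force: [1.8, -2.2, 1.9]
opening: 0.254
grasp_force: 30.1
```

step_arm:
  motion:
    - {"claw": 15, "delta_pos": [0, 0, 1.5], "turn": 0}
    - {"claw": 15, "delta_pos": [0, 0, 0], "turn": 0}
    - {"claw": 15, "delta_pos": [0, 0, 0], "turn": 0}

```text
clock: 20.0
eef_pos: [530.8, -122.9, 72.6]
tcp_rot: [3.141, -0.001, 0.098]
contact_force: [0.3, -1.6, 0.7]
opening: 0.26
grasp_force: 30.1
```

```bash
python3 st.py
```

```text
515.9 -175.3 72.6 0.098 [ 0.3 -1.6  0.7] [-0.27 -0.26 -0.03]
```

step_arm:
  motion:
    - {"claw": 15, "delta_pos": [0, 0, 1.5], "turn": 0}
    - {"claw": 15, "delta_pos": [0, 0, 0], "turn": 0}
    - {"claw": 15, "delta_pos": [0, 0, 0], "turn": 0}

```text
clock: 20.25
eef_pos: [530.7, -122.9, 71.0]
tcp_rot: [3.141, -0.0, 0.098]
contact_force: [0.9, -3.1, 1.8]
opening: 0.259
grasp_force: 30.1
```

step_arm:
  motion:
    - {"claw": 15, "delta_pos": [0, 0, 1.5], "turn": 0}
    - {"claw": 15, "delta_pos": [0, 0, 0], "turn": 0}
    - {"claw": 15, "delta_pos": [0, 0, 0], "turn": 0}

```text
clock: 20.5
eef_pos: [530.6, -122.9, 69.4]
tcp_rot: [3.142, -0.0, 0.098]
contact_force: [1.4, -2.6, 0.9]
opening: 0.253
grasp_force: 30.2
```

```bash
python3 st.py
```

```text
515.7 -175.2 69.4 0.098 [ 1.4 -2.6  0.9] [-0.21 -0.4  -0.02]
```

step_arm:
  motion:
    - {"claw": 15, "delta_pos": [0, 0, 1.5], "turn": 0}
    - {"claw": 15, "delta_pos": [0, 0, 0], "turn": 0}
    - {"claw": 15, "delta_pos": [0, 0, 0], "turn": 0}

```text
clock: 20.75
eef_pos: [530.5, -122.9, 67.9]
tcp_rot: [3.142, -0.0, 0.098]
contact_force: [2.0, -2.2, 1.8]
opening: 0.258
grasp_force: 30.2
```

step_arm:
  motion:
    - {"claw": 15, "delta_pos": [0, 0, 1.5], "turn": 0}
    - {"claw": 15, "delta_pos": [0, 0, 0], "turn": 0}
    - {"claw": 15, "delta_pos": [0, 0, 0], "turn": 0}

```text
clock: 21.0
eef_pos: [530.6, -122.9, 66.5]
tcp_rot: [3.142, -0.0, 0.098]
contact_force: [1.8, -1.5, 2.1]
opening: 0.254
grasp_force: 30.3
```

```bash
python3 st.py; python3 - <<'E'
from h import *
ex=np.array([np.cos(.1),np.sin(.1)]); ey=np.array([-ex[1],ex[0]])
f=snap('wrist','w11'); g=cv2.cvtColor(f['img'],cv2.COLOR_RGB2GRAY)
print(g[190:330,321].tolist())
for r in (240,250,260): print(r,g[r,296:350].tolist())
for t in (-5,0,5,10): 
  th=np.radians(t); u=576.3-62*np.cos(th); z=85+62*np.sin(th); P=u*ex-175.4*ey
  q=w2px(f,[list(P)+[z],list(P+12*ex)+[z],list(P-12*ex)+[z]]); print(t,q.round(1).tolist())
E
```

```text
515.6 -175.3 66.5 0.098 [ 1.8 -1.5  2.1] [-0.31 -0.29 -0.05]
[84, 84, 84, 80, 77, 78, 76, 79, 92, 97, 100, 98, 99, 97, 97, 97, 97, 100, 96, 99, 97, 99, 97, 98, 99, 99, 96, 98, 98, 98, 98, 98, 98, 94, 100, 98, 99, 98, 97, 100, 98, 99, 100, 98, 100, 98, 97, 96, 96, 96, 96, 95, 97, 100, 98, 100, 98, 99, 95, 97, 97, 95, 96, 97, 95, 97, 96, 99, 96, 97, 98, 101, 96, 98, 95, 95, 96, 97, 96, 96, 97, 98, 97, 97, 96, 97, 97, 98, 98, 91, 87, 89, 89, 91, 89, 91, 91, 93, 94, 98, 96, 99, 99, 101, 105, 105, 106, 107, 105, 104, 102, 100, 95, 93, 94, 95, 94, 93, 91, 93, 90, 92, 93, 88, 87, 86, 94, 123, 141, 144, 142, 141, 138, 136, 135, 136, 136, 136, 139, 136]
240 [58, 57, 60, 57, 61, 61, 58, 58, 59, 58, 61, 63, 61, 59, 67, 78, 83, 84, 90, 92, 95, 94, 98, 96, 99, 96, 98, 95, 96, 95, 95, 91, 87, 85, 82, 79, 64, 60, 61, 59, 59, 63, 59, 62, 61, 60, 59, 60, 56, 61, 59, 60, 59, 60]
250 [67, 53, 35, 26, 38, 54, 58, 61, 59, 62, 59, 56, 61, 60, 64, 79, 84, 88, 90, 90, 93, 94, 96, 98, 98, 97, 99, 98, 97, 94, 91, 94, 87, 84, 80, 76, 60, 58, 59, 58, 58, 59, 58, 63, 52, 38, 36, 33, 59, 66, 69, 67, 67, 67]
260 [35, 30, 30, 22, 33, 39, 62, 61, 63, 96, 79, 75, 74, 77, 71, 78, 81, 85, 90, 94, 91, 94, 95, 98, 95, 98, 98, 98, 96, 96, 93, 91, 87, 86, 81, 84, 98, 98, 98, 100, 102, 97, 62, 53, 40, 29, 27, 27, 27, 44, 73, 75, 75, 76]
-5 [[320.6, 287.8], [320.5, 266.4], [320.6, 307.9]]
0 [[320.6, 294.8], [320.5, 272.9], [320.7, 315.5]]
5 [[320.6, 301.5], [320.5, 278.9], [320.7, 322.9]]
10 [[320.6, 307.9], [320.6, 284.5], [320.7, 329.9]]
```

```bash
python3 - <<'E'
from h import *
ex=np.array([np.cos(.1),np.sin(.1)]); ey=np.array([-ex[1],ex[0]])
f=load('w6'); g=cv2.cvtColor(f['img'],cv2.COLOR_RGB2GRAY)
print(g[250:320,321].tolist())
for t in (-5,-2,0,5): 
  th=np.radians(t); u=576.3-62*np.cos(th); z=85+62*np.sin(th); P=u*ex-231*ey
  q=w2px(f,[list(P)+[z],list(P+12*ex)+[z],list(P-12*ex)+[z]]); print(t,q.round(1).tolist())
E
```

```text
[99, 99, 99, 101, 98, 97, 100, 97, 99, 99, 97, 99, 98, 99, 97, 99, 100, 98, 99, 97, 97, 90, 92, 91, 90, 93, 94, 94, 94, 96, 99, 100, 102, 101, 105, 108, 109, 109, 106, 107, 104, 104, 98, 97, 97, 97, 97, 93, 94, 91, 92, 91, 90, 119, 156, 155, 151, 144, 142, 141, 140, 140, 145, 147, 144, 144, 143, 140, 139, 140]
-5 [[320.1, 279.5], [320.0, 258.9], [320.1, 299.1]]
-2 [[320.1, 283.4], [320.0, 262.4], [320.1, 303.3]]
0 [[320.1, 285.9], [320.0, 264.7], [320.1, 306.0]]
5 [[320.1, 292.0], [320.0, 270.2], [320.1, 312.7]]
```

step_arm:
  motion:
    - {"claw": 26, "delta_pos": [0, 0, 0], "turn": 0}
    - {"claw": 30, "delta_pos": [0, 0, 0], "turn": 0}
    - {"claw": 34, "delta_pos": [0, 0, 0], "turn": 0}
    - {"claw": 34, "delta_pos": [0, 0, 0], "turn": 0}
    - {"claw": 34, "delta_pos": [0, 0, 0], "turn": 0}
    - {"claw": 34, "delta_pos": [0, 0, 0], "turn": 0}

```text
clock: 21.55
eef_pos: [530.3, -122.8, 66.4]
tcp_rot: [-3.141, 0.0, 0.098]
contact_force: [0.2, -0.3, -0.2]
opening: 0.399
grasp_force: 0.0
```

step_arm:
  motion:
    - {"claw": 34, "delta_pos": [0, 0, -8], "turn": 0}
    - {"claw": 34, "delta_pos": [0, 0, -12], "turn": 0}
    - {"claw": 34, "delta_pos": [0, 0, -15], "turn": 0}
    - {"claw": 34, "delta_pos": [0, 0, -15], "turn": 0}
    - {"claw": 34, "delta_pos": [0, 0, -15], "turn": 0}
    - {"claw": 34, "delta_pos": [0, 0, -15], "turn": 0}
    - {"claw": 34, "delta_pos": [0, 0, -10], "turn": 0}
    - {"claw": 34, "delta_pos": [0, 0, 0], "turn": 0}

```text
clock: 22.22
eef_pos: [532.0, -123.2, 159.5]
tcp_rot: [3.14, -0.004, 0.098]
contact_force: [0.2, -0.5, -0.2]
opening: 0.393
grasp_force: 0.0
```

```bash
python3 st.py; python3 - <<'E'
from h import *
ex=np.array([np.cos(.1),np.sin(.1)]); ey=np.array([-ex[1],ex[0]])
f=snap('wrist','w12'); g=cv2.cvtColor(f['img'],cv2.COLOR_RGB2GRAY)
q={}
for t in (-3,0,10,20,30): 
  th=np.radians(t); u=576.3-62*np.cos(th); z=85+62*np.sin(th); P=u*ex-175.4*ey
  q[t]=w2px(f,[list(P)+[z],list(P+12*ex)+[z],list(P-12*ex)+[z],list(P+12*ey)+[z],list(P-12*ey)+[z]]); print(t,q[t].round(1).tolist())
c=q[0][0]; x,y=int(c[0]),int(c[1]); print('col',x,'rows',y-60,g[y-60:y+45,x].tolist())
for d in (-32,-10,-4,0,4,8): print('row',y+d,'cols',x-32,g[y+d,x-32:x+33].tolist())
b=w2px(f,[list(576.3*ex-275.4*ey)+[97]])[0]; print('tail top px',b.round(1)); x,y=b.astype(int); print(x-25,g[y,x-25:x+26].tolist())
E
```

```text
517.1 -175.7 159.5 0.098 [ 0.2 -0.5 -0.2] [ 0.01  0.02 -0.01]
-3 [[319.7, 223.3], [319.7, 209.1], [319.8, 237.0], [304.8, 223.3], [334.7, 223.2]]
0 [[319.7, 224.9], [319.7, 210.5], [319.8, 238.7], [304.6, 224.9], [334.9, 224.8]]
10 [[319.7, 229.0], [319.7, 214.0], [319.8, 243.5], [303.8, 229.1], [335.7, 229.0]]
20 [[319.7, 231.1], [319.7, 215.3], [319.8, 246.3], [302.9, 231.1], [336.5, 231.0]]
30 [[319.7, 230.6], [319.6, 213.9], [319.7, 246.6], [302.0, 230.6], [337.4, 230.5]]
col 319 rows 164 [91, 92, 91, 93, 93, 93, 92, 94, 94, 91, 94, 93, 91, 93, 90, 92, 93, 93, 91, 93, 93, 94, 92, 92, 93, 94, 91, 93, 92, 95, 90, 94, 93, 93, 93, 93, 93, 94, 91, 95, 93, 93, 95, 94, 93, 94, 92, 94, 91, 94, 89, 83, 86, 86, 84, 90, 93, 94, 98, 99, 99, 96, 99, 96, 94, 90, 90, 90, 88, 86, 90, 86, 82, 104, 136, 132, 134, 134, 135, 135, 135, 137, 136, 134, 134, 138, 135, 136, 137, 135, 135, 138, 139, 133, 131, 129, 128, 130, 131, 129, 134, 137, 136, 136, 135]
row 192 cols 287 [59, 55, 58, 59, 57, 59, 57, 57, 57, 60, 57, 53, 56, 60, 58, 58, 60, 57, 57, 57, 57, 58, 59, 58, 54, 61, 58, 76, 83, 84, 91, 91, 92,
[... 1129 characters left out ...]
 92, 91, 92, 90, 101, 141, 144, 138, 132, 132, 125, 119, 108, 94, 97, 97, 97, 93, 98, 97, 95, 95, 96, 97, 94, 95, 96, 97, 95, 96, 96]
row 232 cols 287 [55, 56, 55, 58, 58, 58, 59, 57, 54, 66, 94, 96, 91, 94, 95, 98, 93, 95, 95, 95, 85, 76, 76, 83, 85, 83, 87, 85, 88, 88, 89, 89, 88, 88, 86, 90, 85, 105, 146, 147, 143, 138, 136, 130, 123, 108, 96, 96, 98, 94, 94, 96, 97, 97, 96, 96, 94, 100, 98, 96, 95, 99, 98, 97, 97]
tail top px [466.  146.4]
441 [151, 150, 151, 150, 152, 150, 150, 151, 151, 151, 151, 150, 152, 150, 152, 149, 152, 150, 151, 151, 150, 149, 150, 152, 149, 130, 87, 82, 80, 84, 83, 82, 83, 103, 162, 180, 181, 182, 182, 183, 183, 185, 184, 185, 184, 185, 183, 184, 184, 183, 183]
```

The knob is flat: its bottom edge is at row 236.7 against a predicted 237.0, with a diameter of about 30 px. The tail end is at column 466, exactly the predicted home position. The gripper is clear, so I'll hand in.

```bash
python3 -c "
from rig import *
print(sign_off())"
```

```text
the job is handed in; nothing more can be done
None
```

The middle-sized bolt is home in its keeper with the handle flat in the notch and released, and handed in at about 22 s. While I was lowering the handle, it caught on the front wall with the bolt's tail tipped up. I let go so the bolt dropped level, then regripped the knob. The last camera check showed the bolt home and the handle flat; the arm never came near the stamp, ink pad or bottle, though I didn't re-measure them.

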